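Dock the tube rack in the corner stop

ROBOT

A 6-joint arm with a two-finger parallel gripper is mounted at the origin on a cart in front of the work surface, level with it; the furniture and walls round the work are solid. World frame = base frame: x ahead of the robot, y to its left, z up, the work surface at z = 0. Lengths are in m, angles in rad, forces in N, time in s.
With the tool pointing down it reaches from about 0.325 to 0.775 m from the base axis. Payload 9.3 kg.
Tool frame: the origin (TCP) lies between the finger pads; the fingertips stand 8 mm ahead of it and the grasp point (between the pads) lies 11 mm behind it; z points along the fingers, y is the direction in which the jaws open and shut (so a half turn about z gives the same grasp; the last joint's range is limited). The gripper opens to 85 mm and grips with 20 to 120 N. Pads are 22 mm wide; open, the fingers measure 114 mm over their backs; the gripper's body (76 mm by 85 mm) begins 54 mm behind the grasp point. The pads swing forward as they close: fully open they stand 13 mm farther back than shut.
Start: joints at [-1.485, 0.259, 0.021, 1.334, 0, 1.418], TCP at [0.13, -0.534, 0.211] pointing down, gripper open.
Joint ranges: [-3.04, 3.04], [-0.91, 1.82], [-1.04, 1.36], [-1.92, 1.95], [-1.52, 1.45], [-3.14, 3.14]. Speed limits (rad/s): [2.22, 2.22, 2.79, 3.14, 3.14, 3.14].

INTERFACE

Orientations are given as a 3x3 rotation matrix whose columns are the frame's x, y, z axes.
In Python, from station import robot, imaging, nets gives the robot as it stands. The module is installed in compiled form; this text tells all that it offers.
- The arm moves only by the shell command python3 -m jog 'ROWS' [OPENING] [FORCE]. ROWS is JSON, a list that holds one entry, the list of rows, each a list of 4 numbers: the shift along the tool's x, y, z in mm, then the turn about the tool's z in rad. In form: [[[x, y, z, twist], ...]]. A call has 1 to 20 rows; each row is the pose to reach, as a shift and turn from the pose measured when the call began, along the tool's axes at that moment; what a row does not reach only later rows make up. A row lasts 1/8 s, in which the tool goes at most 62.5 mm and 10.7 degrees, less where a joint would pass 70% of its speed; a pose out of reach is approached as far as the arm can. A call with a gripper value outside its range is refused whole. OPENING is the finger opening in mm, from 0 to 85.4, set as the call begins (- or left out, the last holds). The fingers move at their own pace and stop on an object; FORCE is the grip in N (left out, the last holds). Time passes only in rows, so rows that repeat a pose let the fingers close. It gives the time, the measured TCP pose, the force and the opening at its end, in the units of the state.
- robot.read_state(): the state, without advancing time (a new reading comes with each control period).
- imaging.grab_frame(name): name is "scene" or "top" or "wrist"; returns a dict with "pixels" (400x640x3 uint8, red, green, blue), "fx", "fy", "cx", "cy" (pixels), "distortion" ([k1, k2, p1, p2, k3] as OpenCV has them; the pictures are not rectified), "xyz" and "rotation" of the camera in the world. Camera axes: x right, y down, z forward; pixel columns grow to the right and rows downward; lengths in m; the calibration is good to about 2 mm. A picture is of the moment at which its call begins. There is no depth.
- robot.finish_job(): hands the job in, once; it reports no verdict.
Trained networks look in a picture, given as the dict that the camera call returned (one of the last four; its "shot" number tells which), for a name from the list of things; names that differ only in an ending like _2 or _b are one class to them, and where a whole thing is asked for, a point or a joint stands for the part that bears it (a point fixed in the world has none). Each returns a list of dicts, best first, with "confidence" (0 to 1); they miss things now and then, are a little off and sometimes report something else, mostly with a low value. They report only what shows in the picture. A call takes as long as a camera call. They do not tell look-alikes from the thing itself.
- nets.boxes_of(picture, label): "bbox" ([left, top, right, bottom] in pixels, round what is visible of it).
- nets.mark_of(picture, label): "location" ([row, column] in pixels: a listed point, or the origin of a listed thing).
The state is a dict: "time_s": time; "joint_positions": joint angles; "qd": joint speeds; "effort": joint torques, N m; "ee_pos": TCP position; "tcp_rot": TCP orientation; "wrist_force": force on the tool from outside, world axes, zero at the start; "torque": the same for the moment, N m; "grip_width": finger opening in m.
Only numpy, scipy, OpenCV 4.12 (cv2) and the standard library are available. Lean on these libraries where they do the work, as an engineer would, in place of code of your own. Each camera call takes 0.05 s, during which the arm holds its last target.

TASK

Push the loaded tube rack along the worktop into the inner corner of the L-shaped aluminium stop, so that one long side lies flush along the stop's long fence and one end is against its short fence. Only push it from outside with the fingers: do not grip it, straddle it with the fingers on both sides, lift it or tip it. Leave all the other things where they stand.

Things in the scene. Friction and masses are not known exactly. Their poses are not given: they have to be found in the camera images.
- rack: Orange tube rack full of small capped tubes, loose, 0.18 to 0.31 kg. Outline 68 mm (its x) by 158 mm (its y); frame 50 mm high, tubes to 82 mm. Solid end walls; the long sides are three level shelf edges at heights 0-3, 24-27 and 44-47 mm, so a finger reaching down to about 20 mm pushes on the upper two. Origin: centre of the underside; z up. Either way round is fine.
- stop: L-shaped fixed stop of aluminium angle. Origin: its inner corner, at worktop height. Inner face of the long fence: plane x = 0, 220 mm along -y; of the short one: plane y = 0, 90 mm along -x. Fences 28 mm high, 6 mm thick; outside, a 5 mm high foot reaches 26 mm from the face. The docked rack lies at x < 0, y < 0, centre x = -34, y = -79 mm, its axes along the stop's. +x points roughly away from the robot.
- tube: Standing 50 ml screw-cap tube, 33 mm across, 116 mm high, light and easily knocked over, behind the long fence. Origin: centre of the underside.
- boats: Stack of square white weighing boats, 70 x 70 x 27 mm, behind the long fence. Origin: centre of the underside.
- bottle: Brown screw-cap bottle, 52 mm across, 94 mm high, beyond the short fence. Origin: centre of the underside.
- dish: Round petri dish, 60 mm across, 15 mm high, beyond the short fence. Origin: centre of the underside.
- calc: Calculator lying flat, 118 x 68 x 14 mm, to the robot's right. Origin: centre of the underside.
- pad: Pad of yellow notes, 77 x 77 x 14 mm, at the front left of the worktop. Origin: centre of the underside.
Not all that is in view belongs to the job. Of the things like the rack, leave any that is brown; of the rest the larger one is meant.

How it is judged:
By the outcome, as a careful person would: the job done as asked, in the order asked, and still so for the second after the job is handed in, with the robot touching nothing.
It also fails if it takes over 48 s, if anything falls off the work surface, if the arm or the gripper's body presses on something with over 40 N, if the wrist force passes 120 N, or if a joint passes its speed limit or range.

## Working session

There is one attempt and no reset: what is moved stays moved. The work goes in short steps, Python scripts to look and compute and a shell command to move; the robot and the scene stay as the last step left them, time stands still between calls to the robot, and variables do not carry over. Pictures are saved under pics/ and viewed, and the job is handed in when it is done.

```bash
mkdir -p pics; cat > h.py <<'E'
import numpy as np, cv2
from station import robot, imaging, nets
def K(f): return np.array([[f["fx"],0,f["cx"]],[0,f["fy"],f["cy"]],[0,0,1.]]), np.array(f["distortion"],float)
def px2w(f,uv,z=0.):
    k,d=K(f); p=cv2.undistortPoints(np.array(uv,float).reshape(-1,1,2),k,d).reshape(-1,2)
    R=np.array(f["rotation"]);o=np.array(f["xyz"])
    r=np.c_[p,np.ones(len(p))]@R.T
    return o+r*((z-o[2])/r[:,2])[:,None]
def w2px(f,P):
    k,d=K(f);R=np.array(f["rotation"]);o=np.array(f["xyz"])
    return cv2.projectPoints(np.array(P,float).reshape(-1,1,3),cv2.Rodrigues(R.T)[0],-R.T@o,k,d)[0].reshape(-1,2)
def save(f,n,img=None):
    cv2.imwrite("pics/"+n,cv2.cvtColor(f["pixels"] if img is None else img,cv2.COLOR_RGB2BGR))
E
python3 - <<'E'
from h import *
np.set_printoptions(precision=3,suppress=True)
for c in ["scene","top"]:
    f=imaging.grab_frame(c); save(f,c+"1.png"); print(c,f["xyz"],f["rotation"],f["fx"])
    for l in ["rack","stop"]:
        print(l,[(np.round(b["bbox"]),round(b["confidence"],2)) for b in nets.boxes_of(f,l)],[(np.round(b["location"],1),round(b["confidence"],2)) for b in nets.mark_of(f,l)])
s=robot.read_state();print({k:np.round(v,3) for k,v in s.items()})
E
```

```text
scene [0.093 0.508 0.885] [[-0.748 -0.509  0.427]
 [-0.664  0.556 -0.5  ]
 [ 0.017 -0.657 -0.753]] 394.32226061436444
rack [(array([346., 228., 393., 268.]), 0.94), (array([278., 215., 334., 275.]), 0.76), (array([342., 178., 374., 211.]), 0.75)] [(array([199.3, 355.9]), 0.81), (array([255.8, 368.7]), 0.74), (array([250.1, 310.7]), 0.58)]
stop [(array([280., 215., 334., 274.]), 0.66)] [(array([261.6, 230.4]), 0.96)]
top [ 0.384 -0.07   1.171] [[ 0.009 -0.989  0.145]
 [-1.    -0.01  -0.004]
 [ 0.006 -0.145 -0.989]] 397.8165643030456
rack [(array([285., 240., 328., 271.]), 0.92), (array([337., 198., 375., 216.]), 0.9), (array([248., 195., 301., 221.]), 0.75)] [(array([210.5, 355.2]), 0.95), (array([209.5, 277. ]), 0.81), (array([255.2, 309.3]), 0.59)]
stop [(array([215., 161., 294., 201.]), 0.92)] [(array([173.4, 219.8]), 0.7)]
{'time_s': np.float64(0.5), 'joint_positions': array([-1.485,  0.259,  0.021,  1.334,  0.   ,  1.418]), 'qd': array([-0.002, -0.001,  0.002, -0.   ,  0.002,  0.001]), 'effort': array([ -0.002, -55.495,  34.452,   0.002,  -0.   ,  -0.   ]), 'ee_pos': array([ 0.13 , -0.534,  0.211]), 'tcp_rot': array([[ 0.972,  0.236,  0.   ],
       [ 0.236, -0.972,  0.   ],
       [ 0.   , -0.   , -1.   ]]), 'wrist_force': array([-0.599, -0.029,  0.527]), 'torque': array([ 0.04 , -0.011, -0.014]), 'grip_width': np.float64(0.085)}
```

View pics/top1.png

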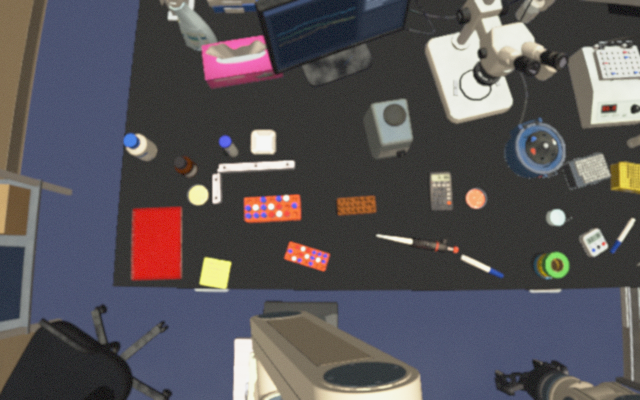

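View pics/scene1.png

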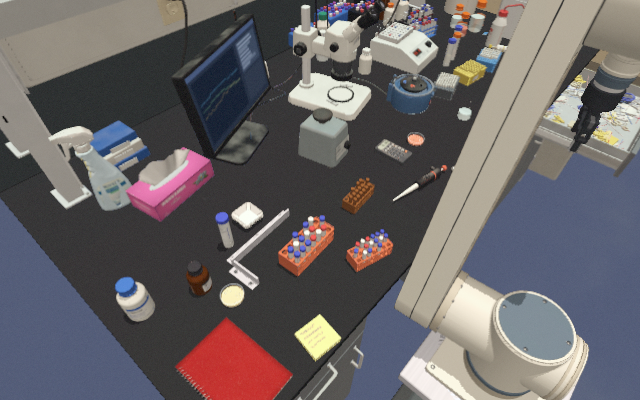

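```bash
python3 - <<'E'
import cv2
a=cv2.imread("pics/top1.png")[140:300,190:400]; cv2.imwrite("pics/top1c.png",cv2.resize(a,None,fx=3.7,fy=3.7,interpolation=cv2.INTER_CUBIC))
E
```

```text
(no output)
```

View pics/top1c.png

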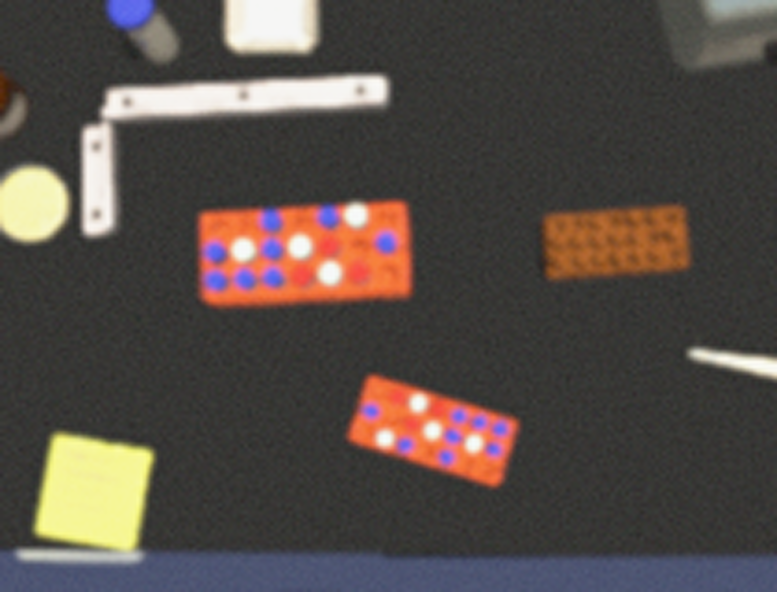

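Candidates in the top image: the large orange rack (272,208), the small orange rack (307,256) and the brown rack (357,205). I choose the large orange one; the crop confirms it is neither brown nor the smaller one. Next I fit the rack and stop poses.

```bash
cat > fit.py <<'E'
from h import *
from scipy.optimize import minimize
def box(x0,x1,y0,y1,z0,z1): return np.array([[x,y,z] for x in(x0,x1) for y in(y0,y1) for z in(z0,z1)],float)
RACK=[box(-.034,.034,-.079,.079,0,.050)]
STOP=[box(0,.006,-.22,0,0,.028),box(0,.026,-.22,0,0,.005),box(-.09,0,0,.006,0,.028),box(-.09,0,0,.026,0,.005)]
def T(p,P):
    c,s=np.cos(p[2]),np.sin(p[2]); return np.c_[P[:,0]*c-P[:,1]*s+p[0],P[:,0]*s+P[:,1]*c+p[1],P[:,2]]
SC=8
def render(f,p,parts,roi):
    x0,y0,x1,y1=roi; m=np.zeros(((y1-y0)*4,(x1-x0)*4),np.uint8)
    for b in parts:
        uv=w2px(f,T(p,b)); q=((uv-[x0,y0]+.5)*4-.5)
        h=cv2.convexHull((q*16).round().astype(np.int32)); cv2.fillConvexPoly(m,h,255,cv2.LINE_AA,4)
    return cv2.resize(m,(x1-x0,y1-y0),interpolation=cv2.INTER_AREA)/255.
def fitpose(views,parts,p0):
    def cost(q):
        p=q*np.array([.001,.001,.01]); e=0
        for f,soft,roi in views: e+=((cv2.GaussianBlur(render(f,p,parts,roi),(0,0),.8)-soft)**2).sum()
        return e
    best=None
    for d in [(0,0,0),(6,6,5),(-6,5,-5)]:
        r=minimize(cost,np.array(p0)/[.001,.001,.01]+d,method="Nelder-Mead",options=dict(initial_simplex=None,xatol=.02,fatol=.01,maxiter=600))
        if best is None or r.fun<best.fun: best=r
    return best.x*[.001,.001,.01],best.fun
def maskO(f,roi):
    x0,y0,x1,y1=roi; h=f["pixels"][y0:y1,x0:x1].astype(float)
    o=((h[...,0]-h[...,2])>60)&((h[...,0]-h[...,1])>40)
    o=cv2.morphologyEx(o.astype(np.uint8),cv2.MORPH_CLOSE,np.ones((13,13)))
    return o.astype(float)
def maskW(f,roi):
    x0,y0,x1,y1=roi; h=f["pixels"][y0:y1,x0:x1].astype(float).min(2)
    return np.clip((h-45)/130,0,1)
def ov(f,items,name,roi,s):
    img=cv2.resize(f["pixels"],None,fx=s,fy=s,interpolation=cv2.INTER_CUBIC)
    for p,parts in items:
        for b in parts:
            h=cv2.convexHull(((w2px(f,T(p,b))+.5)*s-.5).astype(np.float32)).astype(np.int32); cv2.polylines(img,[h],True,(0,255,0),1,cv2.LINE_AA)
    x0,y0,x1,y1=[v*s for v in roi]; save(f,name,img[y0:y1,x0:x1])
E
python3 - <<'E'
from fit import *
np.set_printoptions(precision=4,suppress=True)
t=imaging.grab_frame("top"); s=imaging.grab_frame("scene")
c=px2w(t,[(272,208)],.05)[0]; k=px2w(t,[(219.8,173.4)],0)[0]; print(c,k)
vr=[(t,maskO(t,(235,185,310,228)),(235,185,310,228))]
pr=fitpose(vr,RACK,[c[0],c[1],0.05]);print("rack",pr)
roi=(209,154,300,206)
m=maskW(t,roi)
# drop boats/tube/dish: keep comps
n,l,st,ce=cv2.connectedComponentsWithStats((m>.4).astype(np.uint8)); print(st,ce)
for i in range(1,n):
    pass
bx=[(247,125,280,157)]
m[:,:]=m
# blank dish
yy,xx=np.mgrid[154:206,209:300]; m[(xx<211)|((yy<160)&(xx<281))]=0
ps=fitpose([(t,m,roi)],STOP,[k[0],k[1],0.05]);print("stop",ps)
np.save("ps.npy",ps[0]);np.save("pr.npy",pr[0])
ov(t,[(pr[0],RACK),(ps[0],STOP)],"ov_t.png",(200,145,330,235),6)
ov(s,[(pr[0],RACK),(ps[0],STOP)],"ov_s.png",(220,195,350,295),6)
E
```

```text
[0.5211 0.0547 0.05  ] [0.6305 0.2209 0.    ]
rack (array([0.52  , 0.0557, 0.1065]), np.float64(243.77566080315538))
[[   0    0   91   52 3505]
 [  22    0    6    2   10]
 [  45    0   11    1   11]
 [  57    0    2    1    2]
 [  60    0    4    1    4]
 [   3    6   84   44 1014]
 [  70   40   11    8   63]
 [  66   43    3    5   12]
 [  43   44   23    8   76]
 [  82   47    7    5   26]
 [  36   50    6    2    9]] [[46.6471 26.6876]
 [24.5     0.4   ]
 [50.      0.    ]
 [57.5     0.    ]
 [61.5     0.    ]
 [35.5365 18.1331]
 [75.6984 43.8571]
 [66.9167 44.75  ]
 [54.2368 48.5921]
 [85.     49.4615]
 [38.6667 50.6667]]
stop (array([0.6341, 0.2194, 0.0659]), np.float64(129.32128398396156))
```

View pics/ov_t.png

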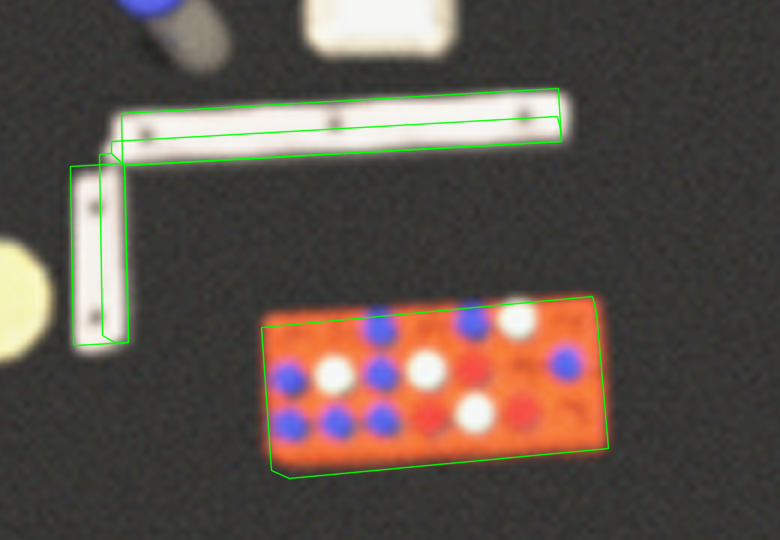

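View pics/ov_s.png

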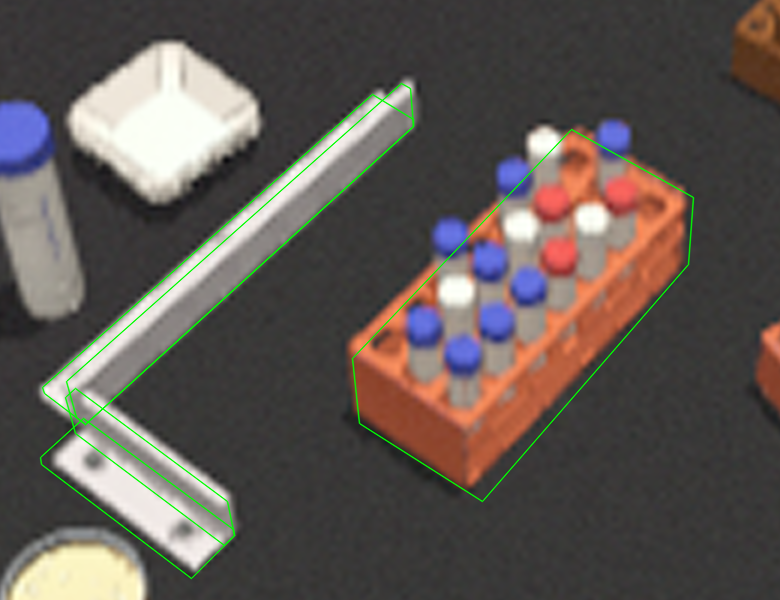

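```bash
python3 - <<'E'
s=open('fit.py').read()
s=s.replace('initial_simplex=None','initial_simplex=(np.array(p0)/[.001,.001,.01]+d)+np.array([[0,0,0],[4,0,0],[0,4,0],[0,0,4]])')
s=s.replace("return o.astype(float)","""
    n,l,st,_=cv2.connectedComponentsWithStats(o); o=(l==1+st[1:,4].argmax()).astype(np.uint8)
    return cv2.GaussianBlur(o.astype(float),(0,0),.8)""")
open('fit.py','w').write(s)
E
cat > run.py <<'E'
from fit import *
np.set_printoptions(precision=4,suppress=True)
t=imaging.grab_frame("top"); s=imaging.grab_frame("scene")
roi=(235,185,310,228)
mo=maskO(t,roi)
c=px2w(t,[(272,208)],.05)[0]; k=px2w(t,[(219.8,173.4)],0)[0]
pr=fitpose([(t,mo,roi)],RACK,[c[0],c[1],0.05]);print("rack",pr)
roi=(212,154,300,206)
m=maskW(t,roi); mm=(m>.3).astype(np.uint8)
yy,xx=np.mgrid[154:206,212:300]
m[(yy<159)&(xx<281)]=0
o=cv2.dilate((maskO(t,roi)>.2).astype(np.uint8),np.ones((5,5))); m[o>0]=0
ps=fitpose([(t,m,roi)],STOP,[k[0],k[1],0.05]);print("stop top",ps)
np.save("ps.npy",ps[0]);np.save("pr.npy",pr[0])
ov(t,[(pr[0],RACK),(ps[0],STOP)],"ov_t2.png",(200,145,330,235),6)
ov(s,[(pr[0],RACK),(ps[0],STOP)],"ov_s2.png",(220,195,350,295),6)
E
python3 run.py
```

```text
rack (array([0.5176, 0.0552, 0.1606]), np.float64(199.89244095818884))
stop top (array([0.6341, 0.2193, 0.0673]), np.float64(26.837014445312477))
```

View pics/ov_t2.png

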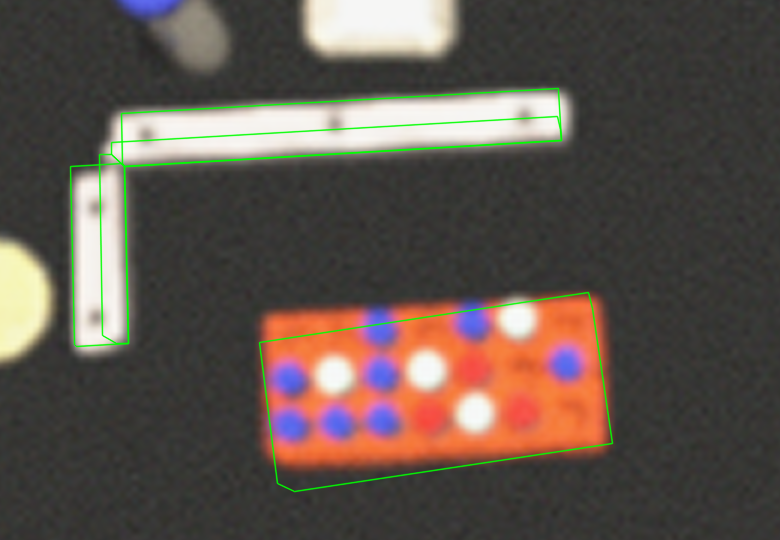

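View pics/ov_s2.png

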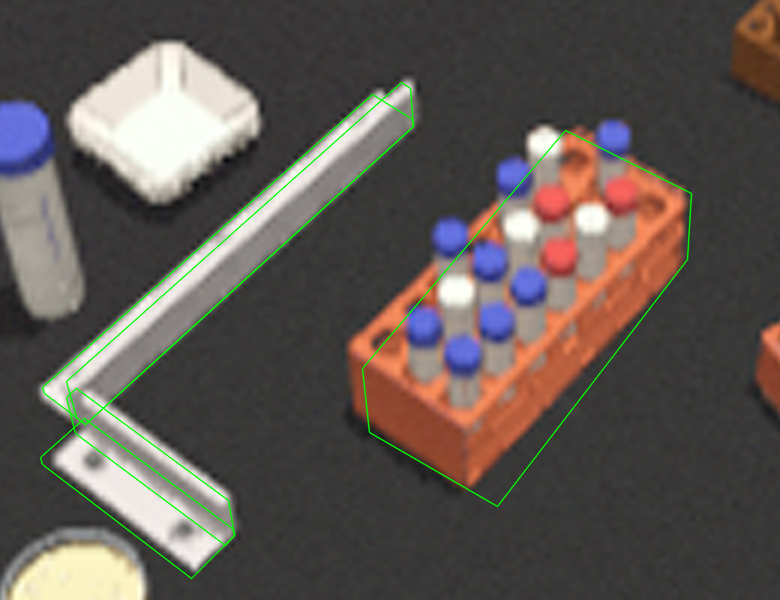

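```bash
python3 - <<'E'
s=open('fit.py').read()
i=s.index("    o=((h[...,0]"); j=s.index("    o=cv2.morph")
s=s[:i]+"    o=h.max(2)>105\n"+s[j:].replace("(13,13)","(3,3)")
open('fit.py','w').write(s)
r=open('run.py').read().replace("ov_t2","ov_t3").replace("ov_s2","ov_s3")
r=r.replace("o=cv2.dilate((maskO(t,roi)>.2).astype(np.uint8),np.ones((5,5))); m[o>0]=0","m[(yy>192)&(xx>225)]=0")
open('run.py','w').write(r)
E
python3 run.py
```

```text
rack (array([0.5229, 0.0557, 0.0673]), np.float64(25.156804735800844))
stop top (array([0.634 , 0.2193, 0.0669]), np.float64(26.210432475799994))
```

View pics/ov_t3.png

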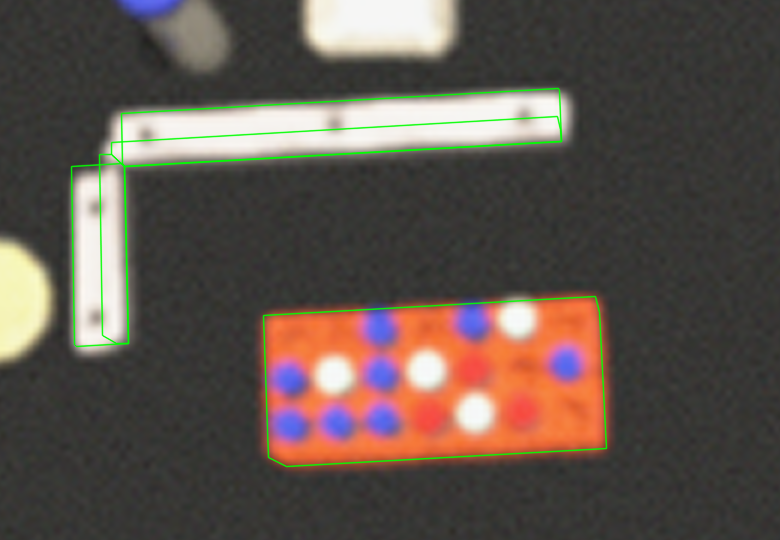

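View pics/ov_s3.png

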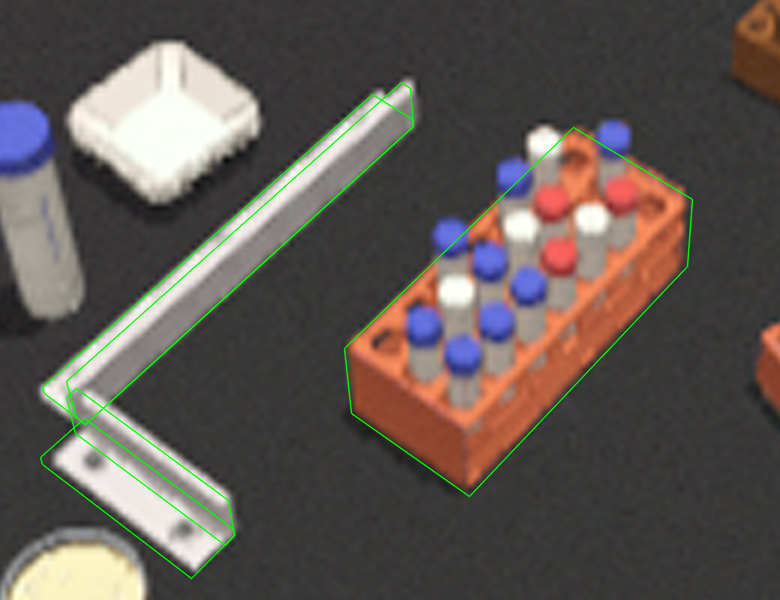

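Both overlays match the pictures, and the rack is already parallel to the stop (yaw 0.067 for both). In the stop frame the rack is at (-122, -156) mm, so it needs +88 in x', then +77 in y'. I'll push the near long side with both fingers spread, then push the end. First I travel above the worktop to the near side.

```bash
python3 -m jog '[[[28,-31,0,-0.185],[56,-62,0,-0.37],[84,-92,0,-0.555],[112,-123,0,-0.74],[140,-154,0,-0.925],[168,-185,0,-1.11],[196,-216,0,-1.3],[224,-246,0,-1.485],[252,-277,0,-1.67],[281,-308,0,-1.855],[309,-339,0,-2.04],[337,-370,0,-2.225],[365,-400,0,-2.41],[393,-431,0,-2.6],[421,-462,0,-2.785],[449,-493,0,-2.97],[449,-493,0,-2.97],[449,-493,0,-2.97]]]' 60
python3 - <<'E'
from h import *
f=imaging.grab_frame("wrist"); save(f,"w1.png")
s=robot.read_state(); print(s["ee_pos"],s["tcp_rot"],s["grip_width"],s["joint_positions"])
E
```

```text
time_s: 3.05
ee_pos: [0.4495, 0.0508, 0.2105]
tcp_rot: [[-0.998, -0.066, -0.0], [-0.066, 0.998, -0.0], [0.0, -0.0, -1.0]]
wrist_force: [-0.4, -0.2, -0.2]
grip_width: 0.0599
[0.44937894 0.05040073 0.21055696] [[-9.97846729e-01 -6.55884164e-02 -2.55389266e-04]
 [-6.55883656e-02  9.97846744e-01 -2.02563792e-04]
 [ 2.68125185e-04 -1.85377053e-04 -9.99999947e-01]] 0.05998087554173902 [-7.40986154e-02  9.17798667e-02 -1.88622679e-01  1.29063347e+00
 -2.20914628e-04 -1.39734098e-01]
```

View pics/w1.png

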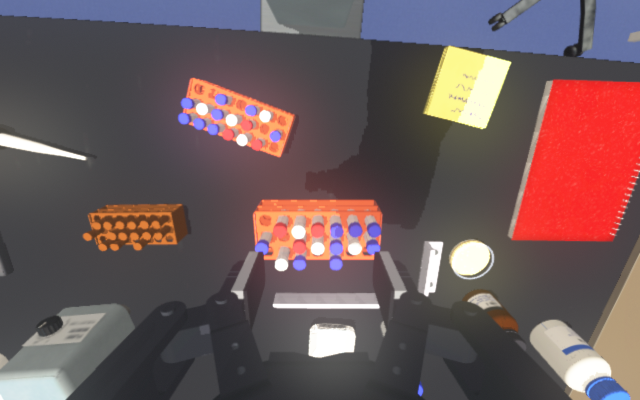

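```bash
python3 - <<'E'
from h import *
f=imaging.grab_frame("top")
print(px2w(f,[(289.5,242),(330,253),(284,259)],.05).round(3))
ps=np.load("ps.npy");c,s=np.cos(ps[2]),np.sin(ps[2]);R=np.array([[c,-s],[s,c]])
for q in [(-.19,-.156),(-.085,-.156)]: print(q,ps[:2]+R@q)
E
```

```text
[[ 0.426  0.003  0.05 ]
 [ 0.396 -0.111  0.05 ]
 [ 0.378  0.018  0.05 ]]
(-0.19, -0.156) [0.45490991 0.05091449]
(-0.085, -0.156) [0.55967473 0.05793814]
```

```bash
python3 -m jog '[[[-9,4,30,0],[-9,4,80,0],[-9,4,130,0],[-9,4,170,0],[-9,4,185,0],[-9,4,185,0],[-9,4,185,0]]]' 60
python3 - <<'E'
from h import *
f=imaging.grab_frame("scene"); save(f,"s2.png",cv2.resize(f["pixels"][170:310,220:440],None,fx=3.5,fy=3.5,interpolation=cv2.INTER_CUBIC))
E
```

```text
time_s: 4.03
ee_pos: [0.4586, 0.0542, 0.0266]
tcp_rot: [[-0.998, -0.064, 0.001], [-0.064, 0.998, -0.0], [-0.001, -0.0, -1.0]]
wrist_force: [-0.3, -0.1, -0.9]
grip_width: 0.06
```

View pics/s2.png

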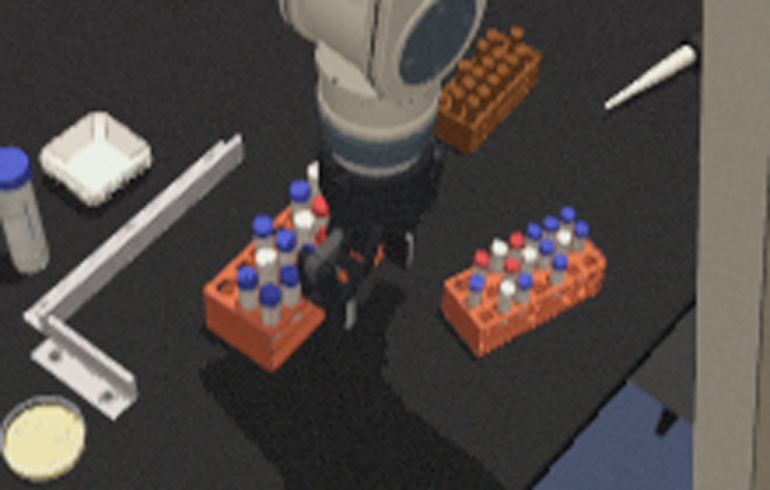

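The fingers stand clear between the rack and the small rack. Now the long-side push at low speed, stopping a few mm short.

```bash
python3 -m jog '[[[-6,0,0,0],[-12,0,0,0],[-17,0,0,0],[-21,0,0,0],[-25,0,0,0],[-30,0,0,0],[-35,0,0,0],[-40,0,0,0],[-45,0,0,0],[-50,0,0,0],[-55,0,0,0],[-60,0,0,0],[-65,0,0,0],[-70,0,0,0],[-75,0,0,0],[-80,0,0,0],[-85,0,0,0],[-90,0,0,0],[-94,0,0,0],[-96,0,0,0]]]' 60
python3 - <<'E'
from h import *
f=imaging.grab_frame("scene"); save(f,"s3.png",cv2.resize(f["pixels"][170:310,220:440],None,fx=3.5,fy=3.5,interpolation=cv2.INTER_CUBIC))
f=imaging.grab_frame("top"); save(f,"t3.png",cv2.resize(f["pixels"][140:260,190:350],None,fx=4,fy=4,interpolation=cv2.INTER_CUBIC))
E
```

```text
time_s: 6.58
ee_pos: [0.5548, 0.0604, 0.0268]
tcp_rot: [[-0.998, -0.064, 0.002], [-0.064, 0.998, -0.0], [-0.002, -0.0, -1.0]]
wrist_force: [0.2, -0.1, 0.7]
grip_width: 0.0602
```

View pics/s3.png

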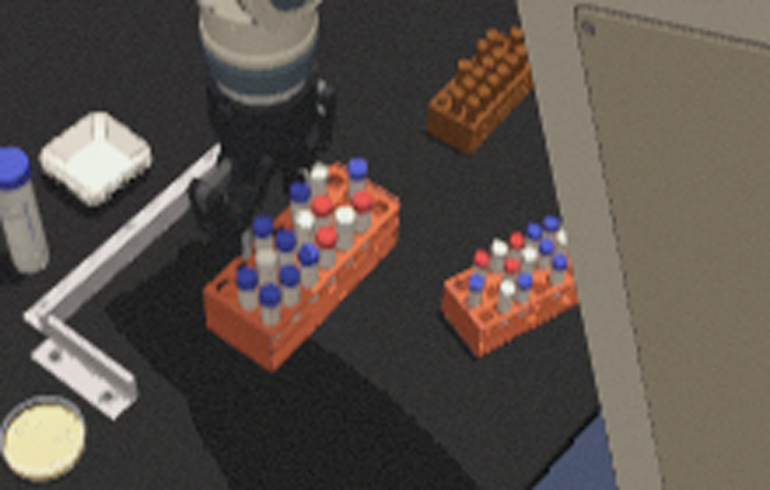

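View pics/t3.png

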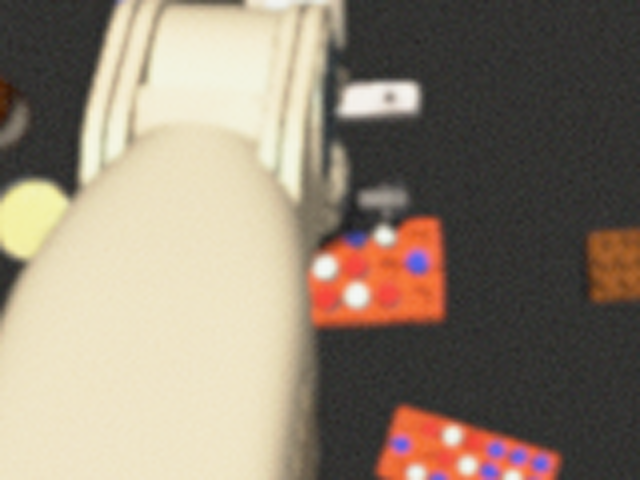

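The rack hasn't moved and no force was registered, yet the fingers appear beyond it. I need to understand that before moving again.

```bash
python3 - <<'E'
from fit import *
np.set_printoptions(precision=4,suppress=True)
f=imaging.grab_frame("scene");t=imaging.grab_frame("top");w=imaging.grab_frame("wrist")
s=robot.read_state();print(s["ee_pos"],s["time_s"],s["wrist_force"])
p=s["ee_pos"];R=np.array(s["tcp_rot"])
pts=[p+R@np.array(v) for v in [(0,.03,.008),(0,-.03,.008),(0,.03,-.05),(0,-.03,-.05)]]
pr=np.load("pr.npy");ps=np.load("ps.npy")
for g,n in((f,"s4"),(t,"t4")):
    q=w2px(g,pts);img=cv2.resize(g["pixels"],None,fx=5,fy=5,interpolation=cv2.INTER_CUBIC)
    for k,u in enumerate(q): cv2.circle(img,tuple(int(v) for v in (u+.5)*5),5,[(0,255,0),(0,255,255)][k//2],-1)
    g2=dict(g)
    for b in RACK:
        h=cv2.convexHull(((w2px(g,T(pr,b))+.5)*5-.5).astype(np.float32)).astype(np.int32); cv2.polylines(img,[h],True,(255,255,0),1)
    x0,y0=(240,190) if n=="s4" else (200,140)
    save(g,n+".png",img[y0*5:(y0+110)*5,x0*5:(x0+150)*5]);print(q)
save(w,"w4.png")
E
```

```text
[0.5544 0.0604 0.0269] 6.825 [-0.488   0.3636 -1.6627]
[[289.9545 248.6069]
 [304.189  234.7143]
 [289.0516 235.466 ]
 [303.9085 221.3906]]
[[261.2801 198.5196]
 [281.7228 197.4247]
 [258.4643 195.5151]
 [279.9616 194.3623]]
```

View pics/s4.png

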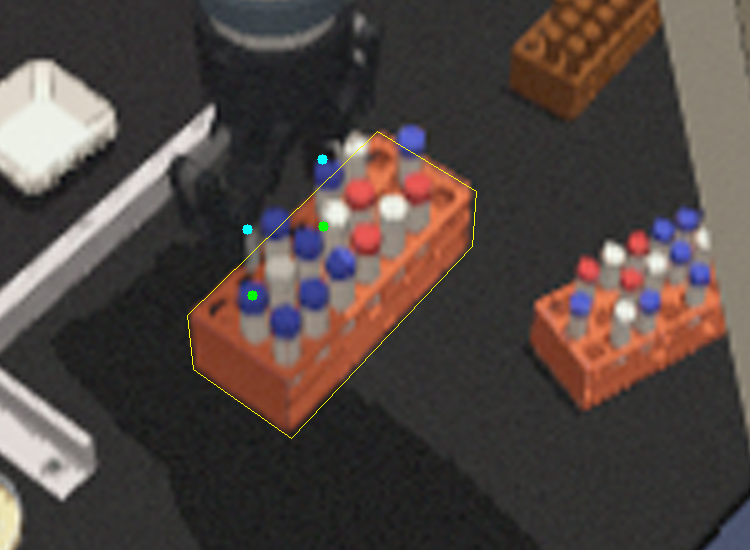

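View pics/t4.png

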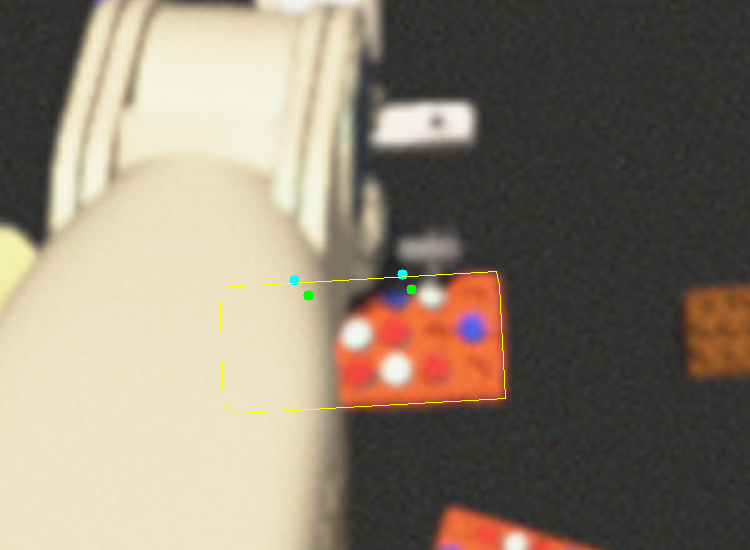

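View pics/w4.png

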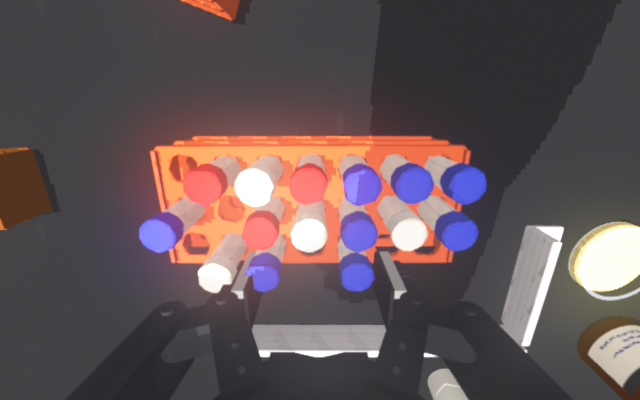

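```bash
python3 - <<'E'
from fit import *
np.set_printoptions(precision=4,suppress=True)
w=imaging.grab_frame("wrist");f=imaging.grab_frame("scene")
s=robot.read_state();print(s["ee_pos"],s["time_s"],w["xyz"])
pr=np.load("pr.npy");ps=np.load("ps.npy")
# near/far top edges in wrist image
print("top corners",px2w(w,[(155,147),(466,147),(452,262),(172,262)],.05))
print("scene top corners",px2w(f,[(278,253),(316,217),(335,228),(298.5,263)],.05))
ov(w,[(pr,RACK),(ps,STOP)],"w5.png",(0,0,640,400),1)
ov(f,[(pr,RACK),(ps,STOP)],"s5.png",(220,180,370,290),5)
E
```

```text
[0.5544 0.0605 0.0269] 6.925 [0.4691 0.0551 0.1897]
top corners [[ 0.4947 -0.023   0.05  ]
 [ 0.4848  0.1282  0.05  ]
 [ 0.5485  0.1354  0.05  ]
 [ 0.5587 -0.0213  0.05  ]]
scene top corners [[ 0.549   0.1358  0.05  ]
 [ 0.5578 -0.0194  0.05  ]
 [ 0.4938 -0.0252  0.05  ]
 [ 0.4891  0.1225  0.05  ]]
```

View pics/w5.png

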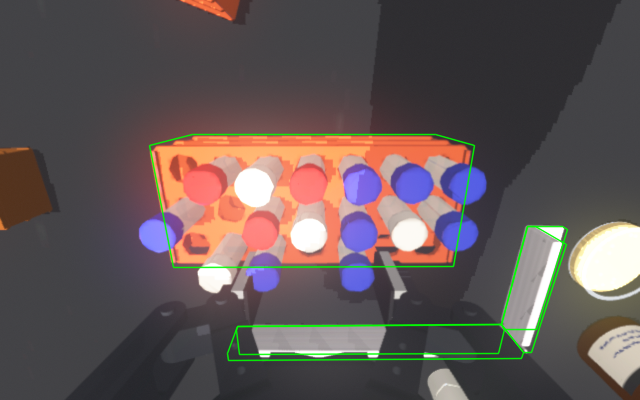

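View pics/s5.png

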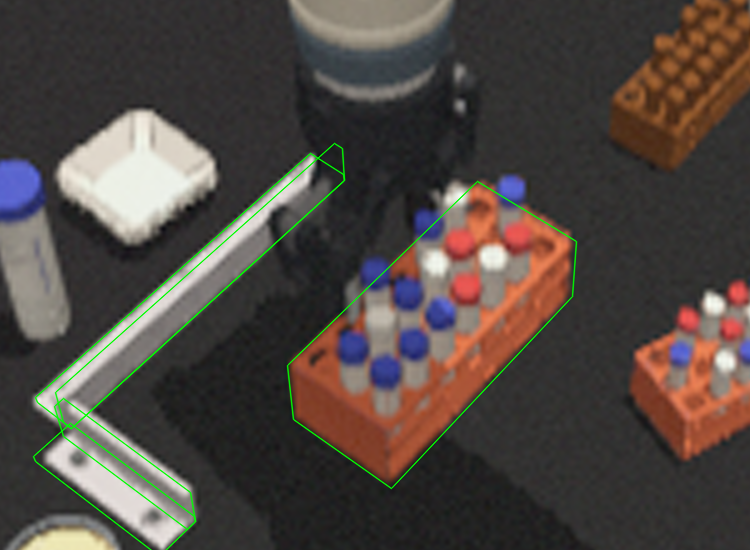

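```bash
python3 - <<'E'
from fit import *
np.set_printoptions(precision=4,suppress=True)
w=imaging.grab_frame("wrist")
s=robot.read_state();p=s["ee_pos"];R=np.array(s["tcp_rot"])
print(s["joint_positions"],s["wrist_force"],s["torque"])
loc=[(x,y,z) for y in(.03,-.03) for x in(-.011,.011) for z in (.008,-.022)]
q=w2px(w,[p+R@np.array(v) for v in loc]); print(np.c_[np.array(loc)*1000,q])
img=cv2.resize(w["pixels"],None,fx=3,fy=3,interpolation=cv2.INTER_CUBIC)
for v,u in zip(loc,q): cv2.circle(img,tuple(int(a*3) for a in u),5,(0,255,0) if v[2]>0 else (0,255,255),2)
save(w,"w6.png",img[600:1100,450:1250])
Rw=np.array(w["rotation"]);print(R.T@(np.array(w["xyz"])-p),R.T@Rw)
E
```

```text
[-0.0417  0.3869 -0.2849  0.8973 -0.0003 -0.106 ] [-0.375  -0.9667  0.0435] [ 0.03   -0.0045  0.0182]
[[-11.      30.       8.     362.3722 253.4519]
 [-11.      30.     -22.     369.9325 279.3239]
 [ 11.      30.       8.     364.1282 223.5211]
 [ 11.      30.     -22.     372.3697 245.2499]
 [-11.     -30.       8.     273.5831 253.4184]
 [-11.     -30.     -22.     265.9602 279.2953]
 [ 11.     -30.       8.     271.8542 223.4753]
 [ 11.     -30.     -22.     263.5515 245.2053]]
[ 0.0853  0.0001 -0.163 ] [[ 0.0009 -0.9446 -0.3283]
 [ 1.      0.0006  0.0012]
 [-0.0009 -0.3283  0.9446]]
```

View pics/w6.png

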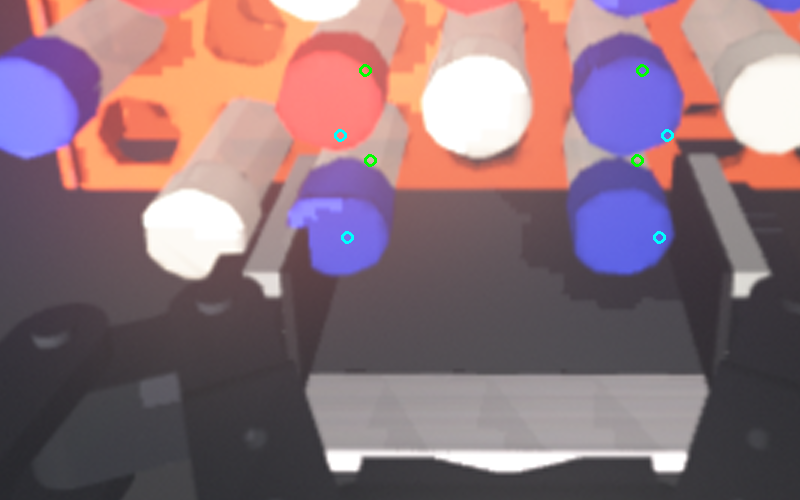

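The rack is exactly where it was, so the fingers passed over it: in the wrist view the tips look higher than the stated TCP implies. I'll lift straight up and measure where the tips really are.

```bash
python3 -m jog '[[[0,0,-30,0],[0,0,-80,0],[0,0,-120,0],[0,0,-150,0],[0,0,-150,0],[0,0,-150,0]]]'
python3 - <<'E'
from fit import *
np.set_printoptions(precision=4,suppress=True)
f=imaging.grab_frame("scene");w=imaging.grab_frame("wrist")
s=robot.read_state();p=s["ee_pos"];R=np.array(s["tcp_rot"]);print(p)
loc=[(x,y,z) for y in(.03,-.03) for x in(-.011,.011) for z in (.008,-.022)]
for g,n,k in((f,"s7",5),(w,"w7",1)):
    q=w2px(g,[p+R@np.array(v) for v in loc]);print(q[0])
    img=cv2.resize(g["pixels"],None,fx=k,fy=k,interpolation=cv2.INTER_CUBIC)
    for v,u in zip(loc,q): cv2.circle(img,tuple(int(a*k) for a in u),4,(0,255,0) if v[2]>0 else (0,255,255),1)
    if n=="s7":
        x0,y0=int(q[:,0].mean()-75)*5,int(q[:,1].mean()-60)*5; y0=max(y0,0);x0=max(x0,0);img=img[y0:y0+550,x0:x0+750];print(x0/5,y0/5)
    save(g,n+".png",img)
E
```

```text
time_s: 7.72
ee_pos: [0.5538, 0.0605, 0.1762]
tcp_rot: [[-0.998, -0.064, 0.001], [-0.064, 0.998, -0.0], [-0.001, -0.0, -1.0]]
wrist_force: [0.5, -0.2, -0.4]
grip_width: 0.0599
[0.5536 0.0605 0.1757]
[284.1902 210.4151]
220.0 141.0
[362.3802 253.2731]
```

View pics/s7.png

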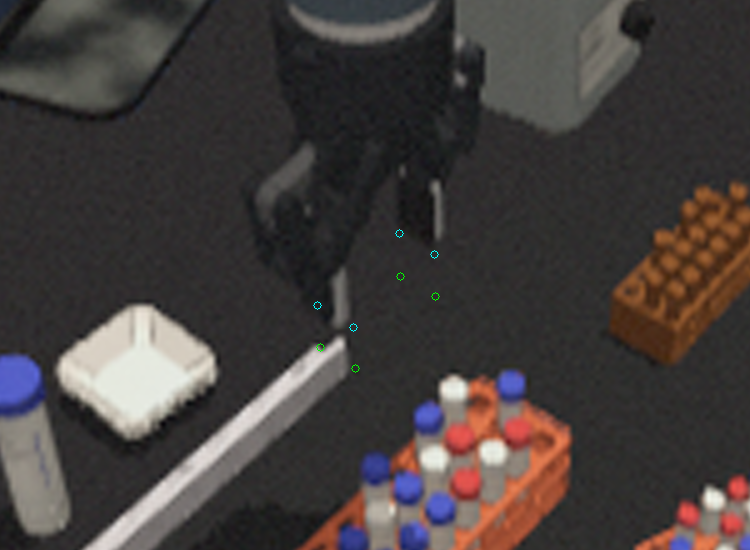

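View pics/w7.png

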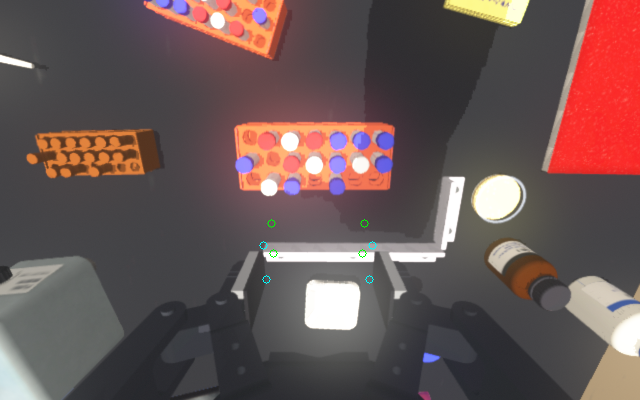

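```bash
python3 - <<'E'
from fit import *
np.set_printoptions(precision=4,suppress=True)
f=imaging.grab_frame("scene");w=imaging.grab_frame("wrist")
s=robot.read_state();p=s["ee_pos"];R=np.array(s["tcp_rot"])
def proj(g):
    Rg=np.array(g["rotation"]);return np.c_[Rg.T,-Rg.T@np.array(g["xyz"])]
def und(g,u):
    k,d=K(g);return cv2.undistortPoints(np.array(u,float).reshape(-1,1,2),k,d).reshape(-1,2)
S=[(307.6,189),(289.4,207.4),(307.2,177)]; W=[(257,253),(383,253),(237,297)]
X=cv2.triangulatePoints(proj(f),proj(w),und(f,S).T,und(w,W).T);X=(X[:3]/X[3]).T
print((X-p)@R*1000)
for g,P in((f,S),(w,W)): print(w2px(g,X)-P)
x0,y0=(270,160);save(f,"s8.png",cv2.resize(f["pixels"][y0:y0+60,x0:x0+80],None,fx=10,fy=10,interpolation=cv2.INTER_CUBIC))
x0,y0=(220,230);save(w,"w8.png",cv2.resize(w["pixels"][y0:y0+100,x0:x0+200],None,fx=4,fy=4,interpolation=cv2.INTER_CUBIC))
E
```

```text
[[ 11.5673 -31.7703 -30.9367]
 [ 10.0661  35.2831 -24.5495]
 [ 11.169  -32.4461 -68.3276]]
[[-0.0874 -0.0779]
 [-0.6516 -0.6536]
 [ 0.2388  0.4533]]
[[-0.0538 -0.529 ]
 [-0.1867 -3.8533]
 [-0.547   2.7347]]
```

View pics/s8.png

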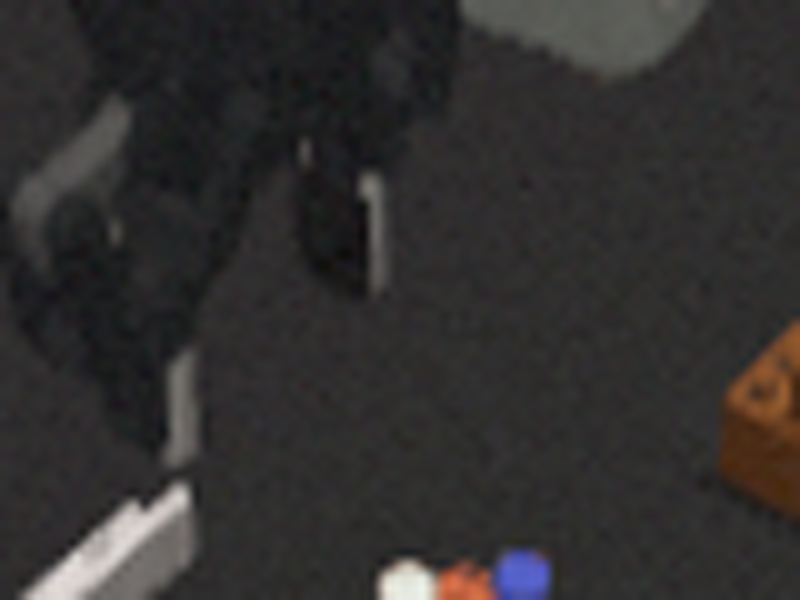

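View pics/w8.png

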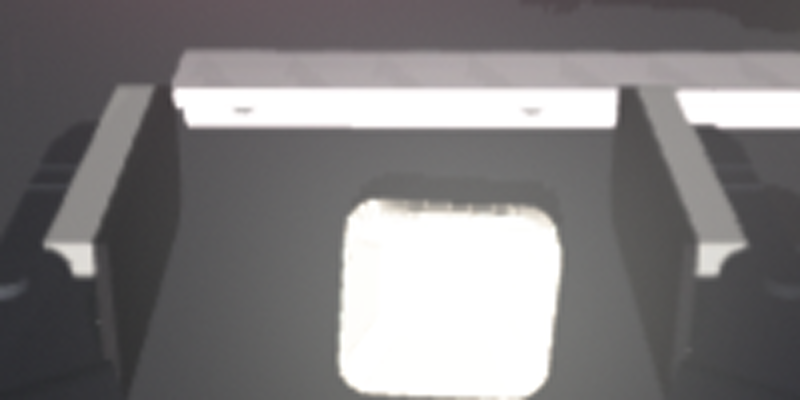

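The pads' tips triangulate about 28 mm behind the reported TCP, not 8 mm ahead of it. So at TCP z = 27 mm they were at about 55 mm, above the 50 mm frame, and slid between tube columns. Nothing was disturbed. I'll go back to the near side and lower further, checking on the way.

```bash
python3 -m jog '[[[30,0,0,0],[65,0,0,0],[95,0,0,0],[95,0,20,0],[95,0,70,0],[95,0,120,0],[95,0,155,0],[95,0,166,0],[95,0,166,0],[95,0,166,0]]]' 60
python3 - <<'E'
from fit import *
np.set_printoptions(precision=4,suppress=True)
f=imaging.grab_frame("scene");w=imaging.grab_frame("wrist")
s=robot.read_state();p=s["ee_pos"];R=np.array(s["tcp_rot"])
loc=[(x,y,z) for y in(.035,-.035) for x in(-.011,.011) for z in (-.028,-.066)]
for g,n,k,r in((f,"s9",8,(280,225,380,295)),(w,"w9",1,(0,0,640,400))):
    q=w2px(g,[p+R@np.array(v) for v in loc])
    img=cv2.resize(g["pixels"],None,fx=k,fy=k,interpolation=cv2.INTER_CUBIC)
    for v,u in zip(loc,q): cv2.circle(img,tuple(int(a*k) for a in u),4,(0,255,0) if v[2]>-.03 else (0,255,255),1)
    save(g,n+".png",img[r[1]*k:r[3]*k,r[0]*k:r[2]*k])
E
```

```text
time_s: 9.18
ee_pos: [0.4599, 0.0543, 0.0111]
tcp_rot: [[-0.998, -0.064, 0.002], [-0.064, 0.998, -0.0], [-0.002, -0.0, -1.0]]
wrist_force: [0.4, 0.4, -0.3]
grip_width: 0.0601
```

View pics/s9.png

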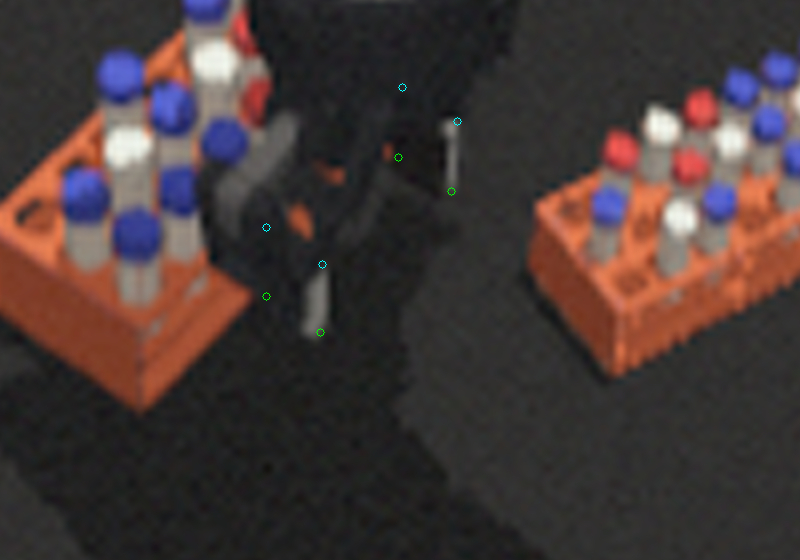

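View pics/w9.png

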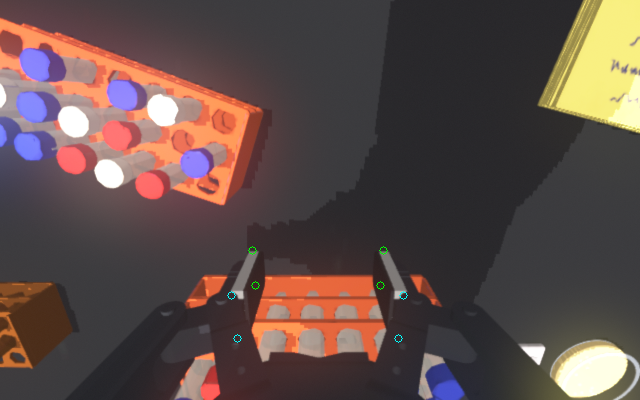

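The tip model (tip 28 mm behind the TCP) matches both views. I'll lower 18 mm more to put the tips at about 21 mm, then push.

```bash
python3 -m jog '[[[0,0,9,0],[0,0,18,0],[0,0,18,0],[-6,0,18,0],[-12,0,18,0],[-16,0,18,0],[-20,0,18,0],[-25,0,18,0],[-30,0,18,0],[-36,0,18,0],[-42,0,18,0],[-42,0,18,0]]]' 60
python3 - <<'E'
from fit import *
f=imaging.grab_frame("scene");w=imaging.grab_frame("wrist")
save(f,"s10.png",cv2.resize(f["pixels"][170:310,220:440],None,fx=3.5,fy=3.5,interpolation=cv2.INTER_CUBIC)); save(w,"w10.png")
E
```

```text
time_s: 10.78
ee_pos: [0.5026, 0.057, -0.0069]
tcp_rot: [[-0.998, -0.064, 0.003], [-0.064, 0.998, -0.0], [-0.003, -0.001, -1.0]]
wrist_force: [-0.1, -0.3, 0.2]
grip_width: 0.06
```

View pics/s10.png

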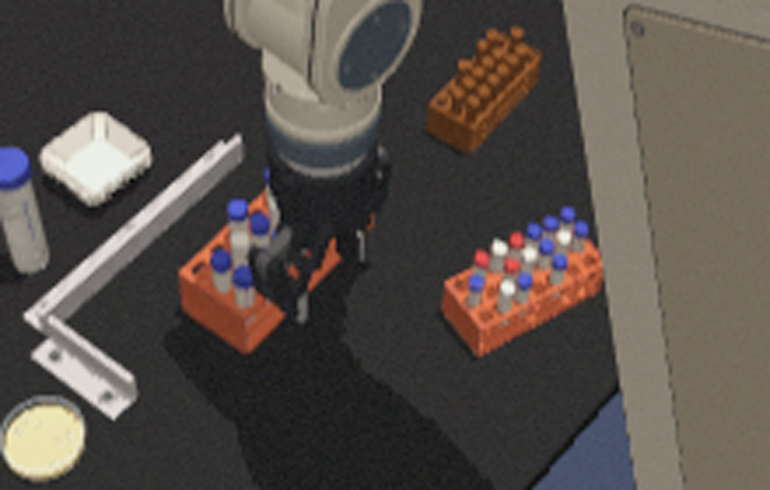

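View pics/w10.png

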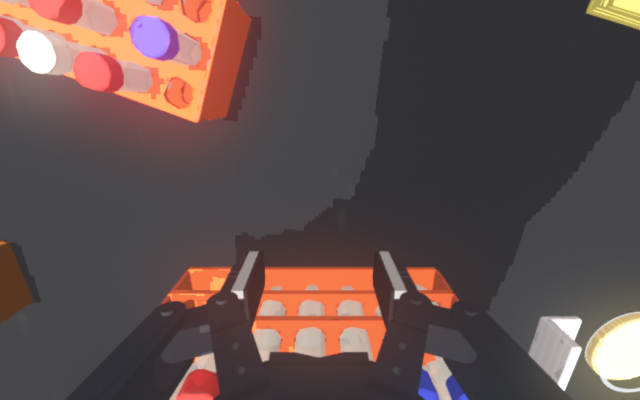

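The rack now moves squarely with the fingers. I'll continue to just short of the fence.

```bash
python3 -m jog '[[[-5,0,0,0],[-10,0,0,0],[-16,0,0,0],[-22,0,0,0],[-28,0,0,0],[-34,0,0,0],[-40,0,0,0],[-45,0,0,0],[-50,0,0,0],[-54,0,0,0],[-56,0,0,0],[-56,0,0,0]]]' 60
python3 - <<'E'
from fit import *
f=imaging.grab_frame("scene");w=imaging.grab_frame("wrist")
save(f,"s11.png",cv2.resize(f["pixels"][180:300,210:370],None,fx=5,fy=5,interpolation=cv2.INTER_CUBIC)); save(w,"w11.png")
E
```

```text
time_s: 12.38
ee_pos: [0.5581, 0.0606, -0.0067]
tcp_rot: [[-0.998, -0.064, 0.003], [-0.064, 0.998, -0.0], [-0.003, -0.001, -1.0]]
wrist_force: [-0.5, 0.2, -0.6]
grip_width: 0.06
```

View pics/s11.png

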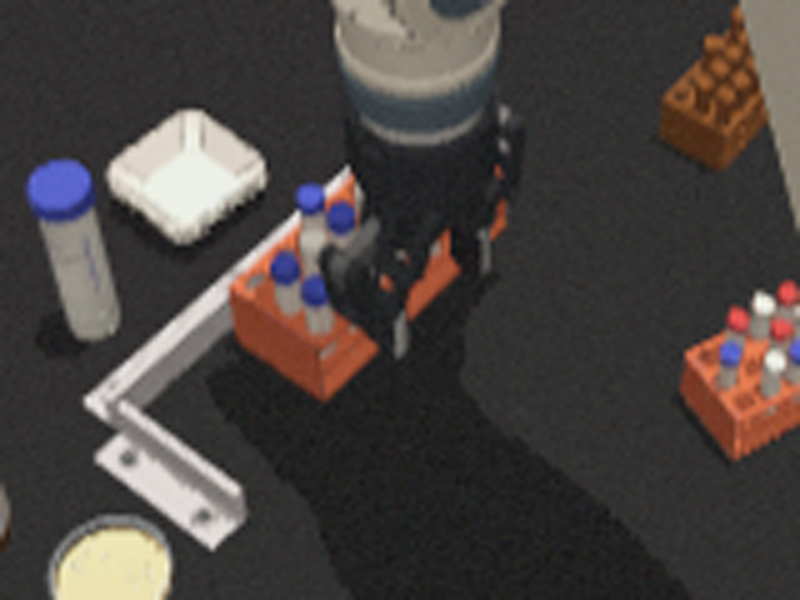

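View pics/w11.png

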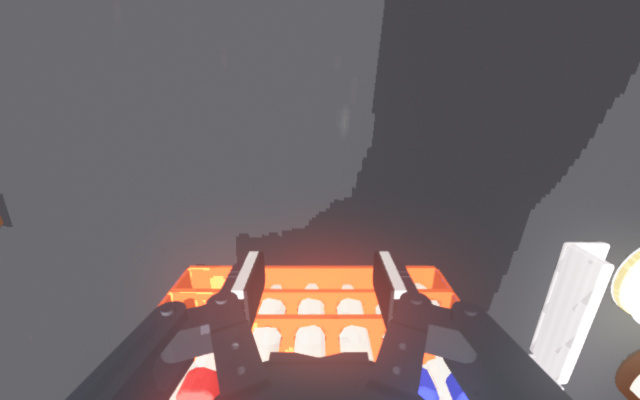

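```bash
python3 -m jog '[[[-3,0,0,0],[-5,0,0,0],[-6,0,0,0],[-7,0,0,0]]]' 60
python3 -m jog '[[[-1,0,0,0],[-2,0,0,0]]]' 60
python3 -m jog '[[[-1,0,0,0],[-2,0,0,0]]]' 60
```

```text
time_s: 12.98
ee_pos: [0.5641, 0.0611, -0.0067]
tcp_rot: [[-0.998, -0.064, 0.001], [-0.064, 0.998, -0.0], [-0.001, -0.001, -1.0]]
wrist_force: [-7.3, 0.1, 4.5]
grip_width: 0.0602
time_s: 13.22
ee_pos: [0.5641, 0.0612, -0.0067]
tcp_rot: [[-0.998, -0.064, -0.002], [-0.064, 0.998, -0.001], [0.002, -0.001, -1.0]]
wrist_force: [-12.7, -0.1, 9.1]
grip_width: 0.06
time_s: 13.48
ee_pos: [0.564, 0.0612, -0.0069]
tcp_rot: [[-0.998, -0.064, -0.006], [-0.064, 0.998, -0.001], [0.006, -0.001, -1.0]]
wrist_force: [-13.3, -1.0, 9.6]
grip_width: 0.0599
```

It's against the long fence: motion is blocked and both fingers are loaded. I'll back off, rise, and move round to the near (right-hand) end with the tool turned 90° and the fingers narrowed.

```bash
python3 -m jog '[[[10,0,0,0],[20,0,0,0],[30,0,0,0],[30,0,-30,0],[30,0,-80,0],[30,0,-130,0],[22,-13,-130,0.17],[13,-26,-130,0.35],[5,-39,-130,0.52],[-4,-52,-130,0.7],[-13,-65,-130,0.87],[-21,-79,-130,1.05],[-30,-92,-130,1.22],[-38,-105,-130,1.4],[-47,-118,-130,1.57],[-47,-118,-130,1.57],[-47,-118,-130,1.57]]]' 60
sed -e 's/^from fit.*/&/' > look.py <<'E'
from fit import *
import sys
np.set_printoptions(precision=4,suppress=True)
n=sys.argv[1]
t=imaging.grab_frame("top");f=imaging.grab_frame("scene");w=imaging.grab_frame("wrist")
s=robot.read_state();ps=np.load("ps.npy");c,si=np.cos(ps[2]),np.sin(ps[2])
print("ee stopframe",np.array([[c,si],[-si,c]])@(np.array(s["ee_pos"])[:2]-ps[:2]),s["ee_pos"],s["tcp_rot"][0],s["joint_positions"][5])
save(t,"t"+n+".png",cv2.resize(t["pixels"][145:235,195:325],None,fx=6,fy=6,interpolation=cv2.INTER_CUBIC))
save(f,"s"+n+".png",cv2.resize(f["pixels"][180:300,210:370],None,fx=5,fy=5,interpolation=cv2.INTER_CUBIC)); save(w,"w"+n+".png")
E
python3 look.py 12
```

```text
time_s: 15.6
ee_pos: [0.6186, -0.0531, 0.1229]
tcp_rot: [[-0.068, 0.998, -0.006], [0.998, 0.068, -0.001], [-0.001, -0.006, -1.0]]
wrist_force: [-0.3, -0.3, 0.5]
grip_width: 0.0598
ee stopframe [-0.0334 -0.2705] [ 0.6188 -0.0529  0.1231] [-0.0668  0.9977 -0.006 ] 1.2849484143932808
```

View pics/s12.png

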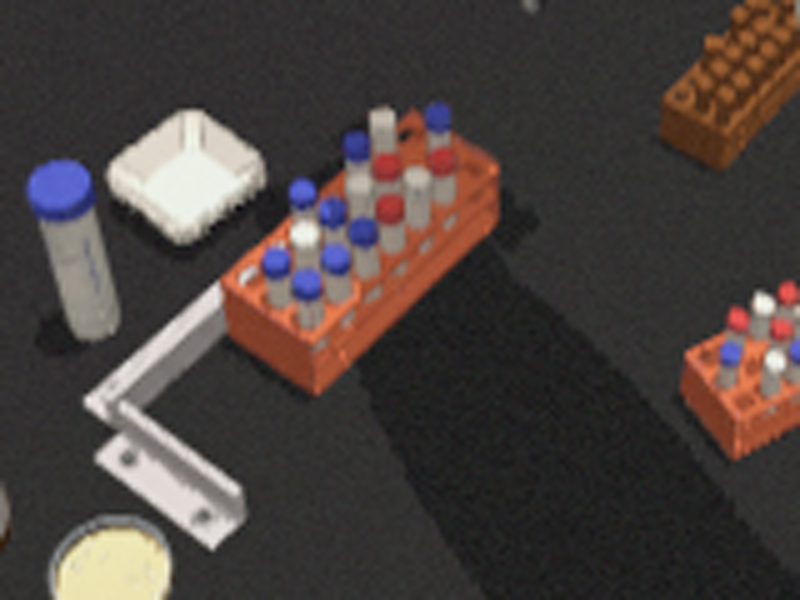

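View pics/w12.png

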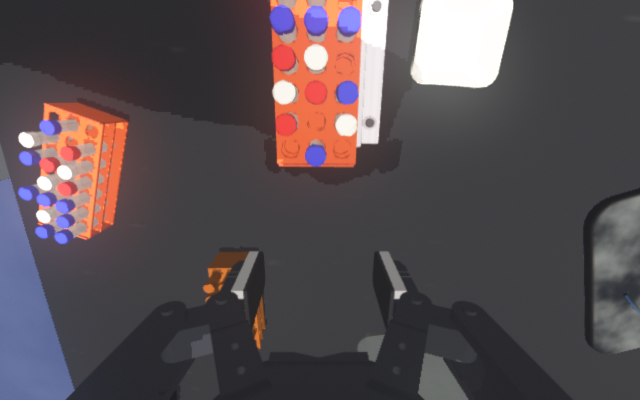

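The long side is flush on the fence and all tubes are in place. I'll narrow the fingers and lower at the end.

```bash
python3 -m jog '[[[0,0,20,0],[0,0,60,0],[0,0,90,0],[0,0,110,0],[0,0,115,0],[0,0,115,0],[0,0,115,0]]]' 25
python3 look.py 13
```

```text
time_s: 16.62
ee_pos: [0.6187, -0.0531, 0.0092]
tcp_rot: [[-0.067, 0.998, -0.004], [0.998, 0.067, -0.002], [-0.001, -0.005, -1.0]]
wrist_force: [0.6, -0.2, 0.6]
grip_width: 0.0249
ee stopframe [-0.0337 -0.2708] [ 0.6185 -0.0532  0.0089] [-0.0669  0.9977 -0.0048] 1.284371073388113
```

View pics/s13.png

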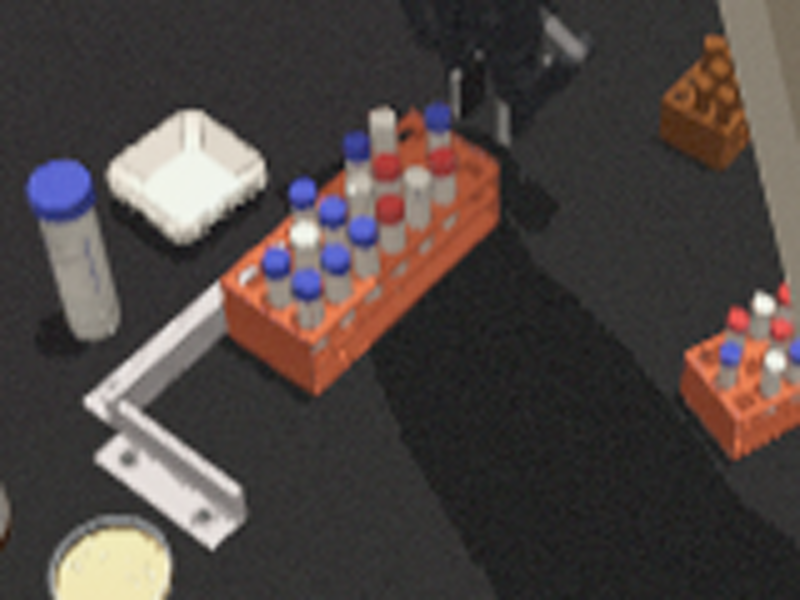

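View pics/w13.png

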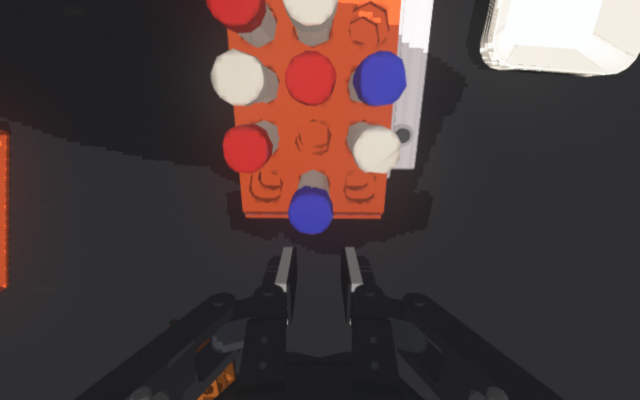

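```bash
python3 -m jog '[[[0,0,10,0],[0,0,10,0],[7,0,10,0],[14,0,10,0],[19,0,10,0],[23,0,10,0],[27,0,10,0],[32,0,10,0],[37,0,10,0],[43,0,10,0],[49,0,10,0],[55,0,10,0],[61,0,10,0],[67,0,10,0],[73,0,10,0],[79,0,10,0],[84,0,10,0],[88,0,10,0],[91,0,10,0],[91,0,10,0]]]' 25
python3 look.py 14
```

```text
time_s: 19.27
ee_pos: [0.6122, 0.0381, -0.0014]
tcp_rot: [[-0.067, 0.998, -0.005], [0.998, 0.067, -0.001], [-0.001, -0.005, -1.0]]
wrist_force: [0.5, -0.1, 0.2]
grip_width: 0.0251
ee stopframe [-0.0339 -0.1796] [ 0.6123  0.0378 -0.0014] [-0.067   0.9977 -0.0051] 1.4294490489070606
```

View pics/s14.png

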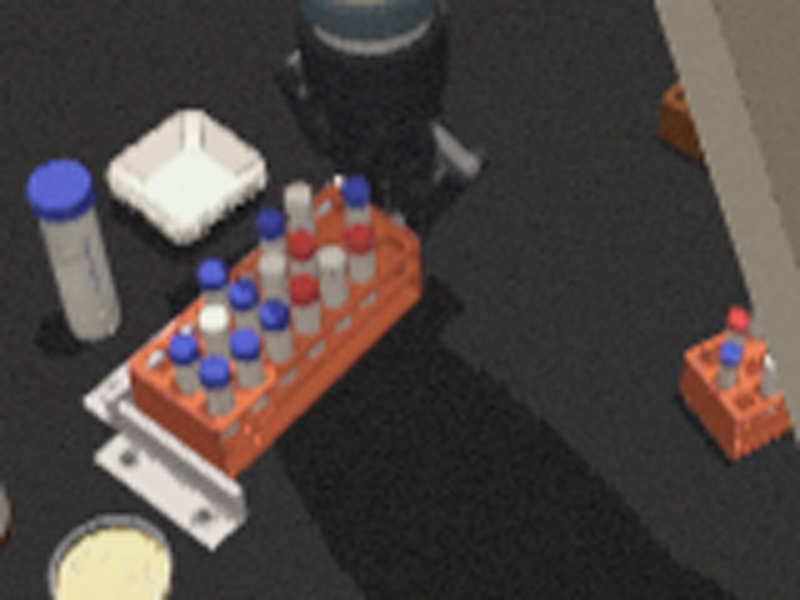

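View pics/w14.png

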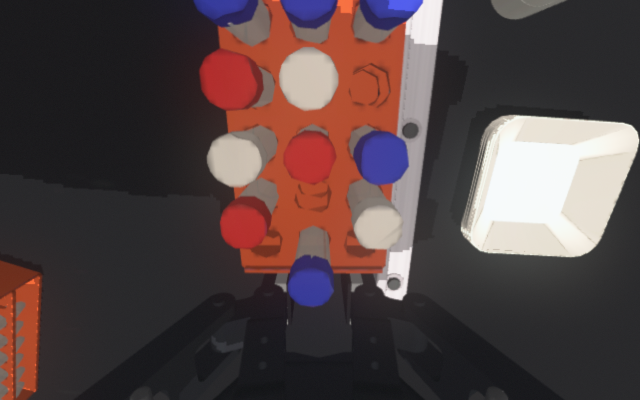

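A smooth slide along the fence, with about 10 mm left. I'll creep until it's blocked.

```bash
python3 -m jog '[[[2,0,0,0],[4,0,0,0],[6,0,0,0],[7,0,0,0]]]' 25
python3 -m jog '[[[1,0,0,0],[2,0,0,0],[3,0,0,0]]]' 25
python3 -m jog '[[[1,0,0,0],[2,0,0,0],[3,0,0,0]]]' 25
```

```text
time_s: 19.92
ee_pos: [0.6117, 0.0446, -0.0014]
tcp_rot: [[-0.067, 0.998, -0.005], [0.998, 0.067, -0.002], [-0.002, -0.005, -1.0]]
wrist_force: [-0.0, -5.7, 0.5]
grip_width: 0.0247
time_s: 20.3
ee_pos: [0.6115, 0.0445, -0.0013]
tcp_rot: [[-0.065, 0.998, -0.006], [0.998, 0.065, -0.008], [-0.007, -0.006, -1.0]]
wrist_force: [-1.2, -19.4, 2.0]
grip_width: 0.0253
time_s: 20.68
ee_pos: [0.6112, 0.0443, -0.0011]
tcp_rot: [[-0.063, 0.998, -0.006], [0.998, 0.063, -0.014], [-0.013, -0.007, -1.0]]
wrist_force: [-2.2, -20.4, 3.2]
grip_width: 0.025
```

```bash
python3 -m jog '[[[-8,0,0,0],[-20,0,0,0],[-30,0,0,0],[-30,0,-40,0],[-30,0,-90,0],[-60,0,-130,0],[-100,0,-130,0],[-140,0,-130,0],[-170,0,-130,0],[-170,0,-130,0]]]' 25
python3 look.py 15
python3 - <<'E'
from fit import *
np.set_printoptions(precision=4,suppress=True)
t=imaging.grab_frame("top");s=imaging.grab_frame("scene")
ps=np.load("ps.npy");c,si=np.cos(ps[2]),np.sin(ps[2]);R=np.array([[c,-si],[si,c]])
dock=np.r_[ps[:2]+R@[-.034,-.079],ps[2]]
ov(t,[(dock,RACK),(ps,STOP)],"t15o.png",(200,145,330,235),6)
ov(s,[(dock,RACK),(ps,STOP)],"s15o.png",(220,195,340,295),6)
E
```

```text
time_s: 21.92
ee_pos: [0.6226, -0.1259, 0.1308]
tcp_rot: [[-0.06, 0.998, -0.006], [0.998, 0.06, -0.014], [-0.013, -0.007, -1.0]]
wrist_force: [-0.3, 1.0, -0.2]
grip_width: 0.025
ee stopframe [-0.0344 -0.3409] [ 0.6225 -0.1232  0.131 ] [-0.0628  0.998  -0.0061] 1.1877324831210025
```

View pics/s15o.png

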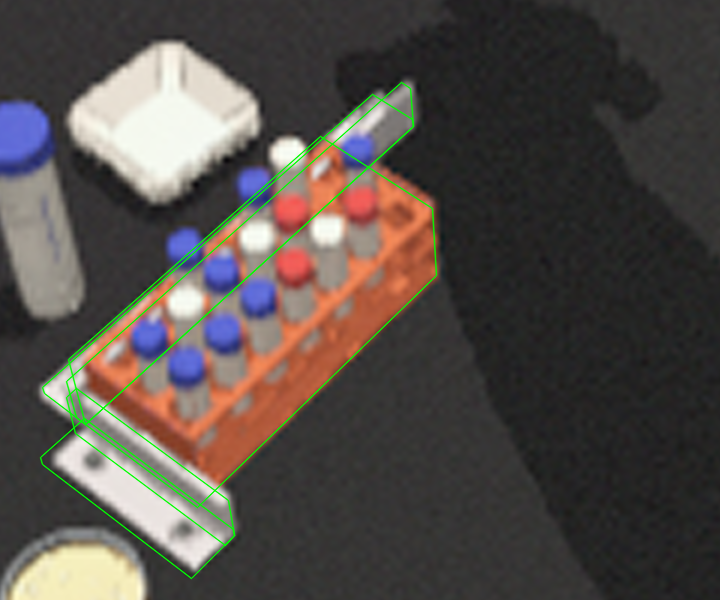

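View pics/t15o.png

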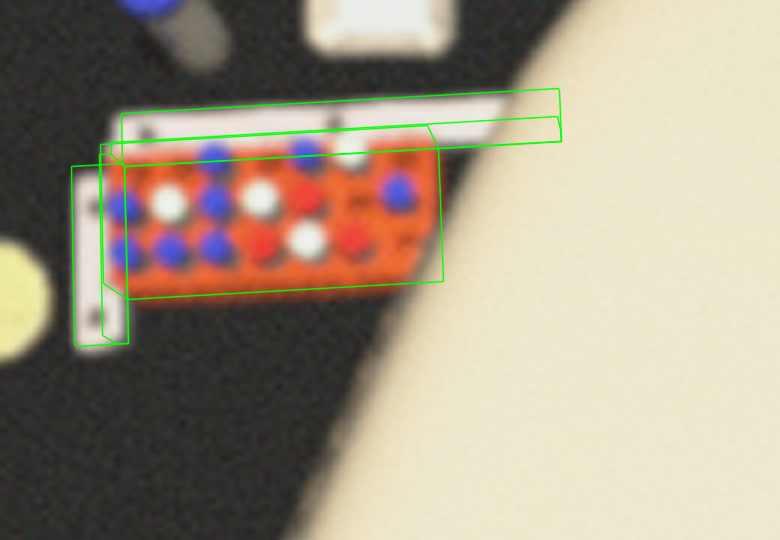

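View pics/w15.png

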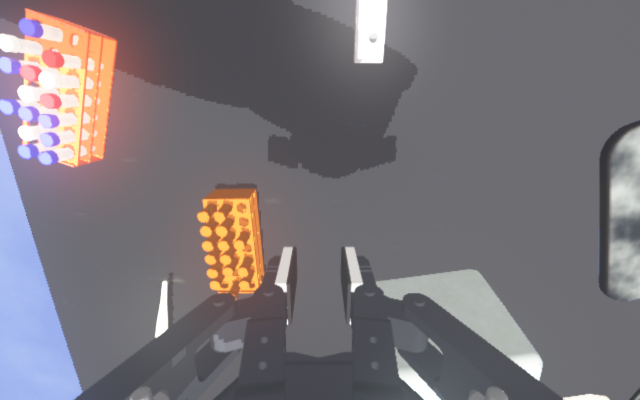

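The far-side overlay is within about 1 px (3 mm), which is the limit of those views. I'll look from above with the wrist camera to check for gaps at both fences.

```bash
python3 -m jog '[[[0,0,-30,0],[20,0,-60,0],[60,0,-60,0],[100,0,-60,0],[140,0,-60,0],[170,0,-60,0],[170,0,-60,0]]]' 25
python3 look.py 16
python3 - <<'E'
from fit import *
w=imaging.grab_frame("wrist");print(w["xyz"])
ps=np.load("ps.npy");c,s=np.cos(ps[2]),np.sin(ps[2]);R=np.array([[c,-s],[s,c]])
q=w2px(w,[np.r_[ps[:2],0],np.r_[ps[:2],.028],np.r_[ps[:2]+R@[0,-.22],.028],np.r_[ps[:2]+R@[-.09,0],.028]]);print(q)
x0,y0=[int(v) for v in q[0]-[100,60]];x0=max(x0,0);y0=max(y0,0);print(x0,y0)
save(w,"w17.png",cv2.resize(w["pixels"][y0:y0+150,x0:x0+200],None,fx=4,fy=4,interpolation=cv2.INTER_CUBIC))
E
```

```text
time_s: 23.05
ee_pos: [0.6116, 0.0506, 0.1892]
tcp_rot: [[-0.068, 0.998, -0.006], [0.998, 0.068, -0.013], [-0.013, -0.007, -1.0]]
wrist_force: [0.1, -0.4, 0.5]
grip_width: 0.025
ee stopframe [-0.0334 -0.1698] [0.6121 0.0477 0.189 ] [-0.0644  0.9979 -0.0058] 1.4547958830329364
[0.60705285 0.13444103 0.35088343]
[[351.15867586  16.29757313]
 [354.07885715   8.4792438 ]
 [346.98566824 217.73440168]
 [261.40760276   8.91686619]]
251 0
```

View pics/w16.png

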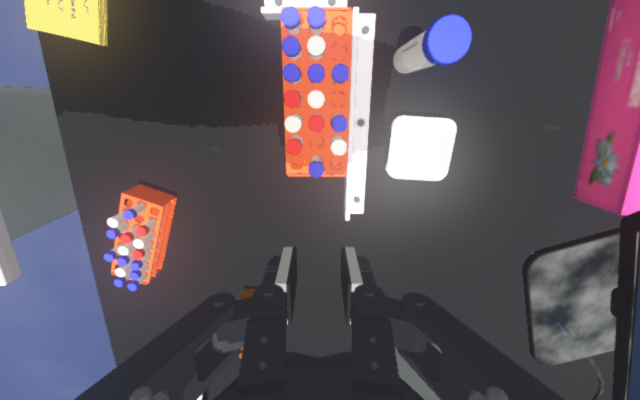

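View pics/w17.png

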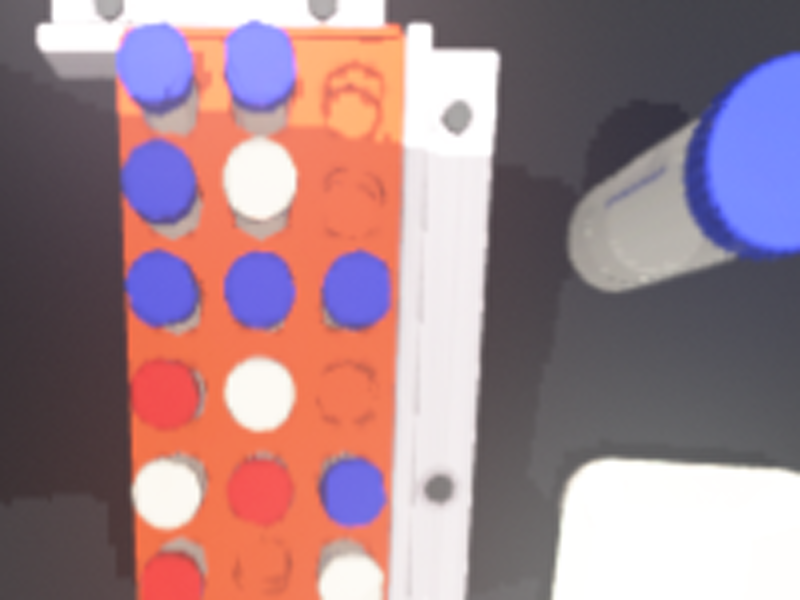

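View pics/s16.png

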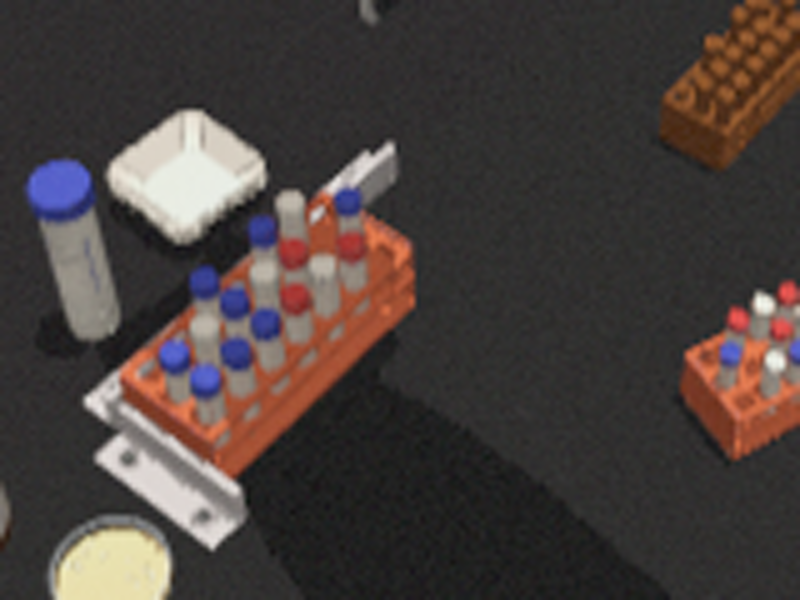

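```bash
python3 - <<'E'
from fit import *
np.set_printoptions(precision=4,suppress=True)
w=imaging.grab_frame("wrist")
ps=np.load("ps.npy");c,s=np.cos(ps[2]),np.sin(ps[2]);R=np.array([[c,-s],[s,c]])
A=cv2.resize(w["pixels"][0:100,310:390],None,fx=8,fy=6,interpolation=cv2.INTER_CUBIC);save(w,"w18a.png",A)
B=cv2.resize(w["pixels"][100:200,310:390],None,fx=8,fy=6,interpolation=cv2.INTER_CUBIC);save(w,"w18b.png",B)
for r in (60,85,110,135,160):
    print(r,w["pixels"][r,334:366].astype(int)[:,[0,2]].T.tolist())
for cc in (290,315):
    print(cc,w["pixels"][0:20,cc+8].astype(int)[:,[0,2]].T.tolist())
E
```

```text
60 [[243, 243, 243, 243, 242, 242, 243, 243, 243, 243, 243, 243, 243, 243, 243, 242, 236, 219, 233, 237, 240, 239, 234, 243, 244, 243, 242, 243, 243, 244, 243, 243], [90, 90, 89, 89, 89, 89, 89, 88, 89, 89, 88, 89, 88, 88, 88, 92, 128, 199, 228, 232, 235, 234, 229, 239, 240, 239, 239, 240, 240, 240, 239, 239]]
85 [[244, 243, 244, 244, 244, 244, 244, 243, 243, 244, 244, 244, 244, 243, 243, 239, 221, 233, 238, 240, 240, 234, 241, 242, 241, 241, 241, 241, 242, 241, 241, 242], [85, 85, 85, 85, 85, 86, 85, 85, 85, 86, 86, 87, 87, 86, 88, 115, 182, 227, 233, 235, 234, 229, 237, 238, 238, 237, 238, 237, 238, 237, 238, 239]]
110 [[244, 244, 244, 243, 244, 243, 244, 243, 244, 244, 244, 244, 244, 243, 239, 221, 234, 240, 241, 241, 233, 241, 242, 242, 241, 241, 241, 241, 241, 243, 243, 243], [86, 86, 87, 88, 88, 86, 88, 88, 88, 89, 89, 89, 89, 90, 110, 173, 226, 235, 237, 236, 227, 236, 237, 238, 237, 237, 236, 237, 237, 239, 239, 239]]
135 [[202, 200, 197, 196, 199, 206, 213, 221, 235, 240, 243, 244, 244, 240, 227, 235, 241, 242, 241, 233, 241, 242, 242, 243, 242, 241, 241, 243, 244, 244, 244,
[... 198 characters left out ...]
, 241, 241, 243, 243, 243, 243, 241, 228, 234, 240, 242, 244, 253, 255, 255, 255, 255, 255, 255, 255, 255, 255, 255, 255, 255, 255], [93, 93, 93, 94, 94, 96, 95, 95, 97, 97, 97, 99, 107, 152, 224, 235, 236, 239, 251, 255, 255, 255, 255, 255, 255, 255, 255, 255, 255, 255, 255, 255]]
290 [[255, 255, 255, 255, 255, 255, 255, 255, 255, 253, 255, 255, 220, 174, 163, 161, 159, 150, 132, 125], [255, 255, 255, 255, 255, 254, 177, 133, 127, 134, 163, 200, 229, 240, 249, 249, 248, 242, 224, 198]]
315 [[255, 255, 255, 255, 255, 255, 255, 255, 228, 209, 203, 165, 160, 161, 158, 157, 153, 152, 150, 144], [255, 255, 255, 255, 255, 251, 167, 142, 156, 165, 218, 246, 254, 254, 255, 255, 255, 255, 255, 254]]
```

View pics/w18a.png

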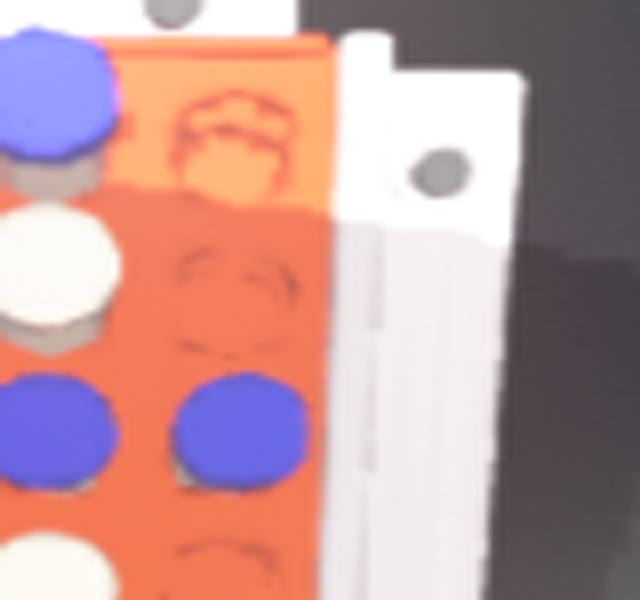

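View pics/w18b.png

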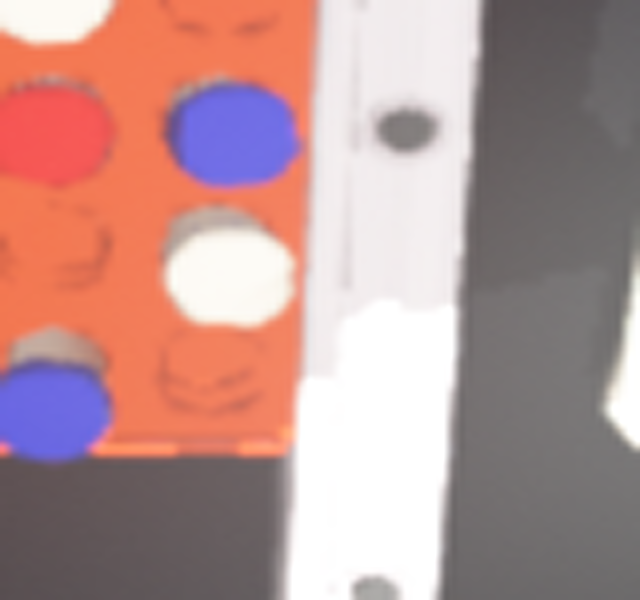

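```bash
python3 - <<'E'
from fit import *
np.set_printoptions(precision=2,suppress=True)
w=imaging.grab_frame("wrist")
I=w["pixels"].astype(float)
def edge(row,a,b,ch,up):
    v=I[row-1:row+2,a:b,ch].mean(0); g=np.diff(v); i=(g if up else -g).argmax(); j=slice(max(i-2,0),i+3); gg=np.clip((g if up else -g)[j],0,None); return a+.5+(np.arange(len(g))[j]*gg).sum()/gg.sum()
ri=[(edge(r,338,358,2,True),r) for r in (55,60,85,90,107,110,115,165,168)]
fe=[(edge(r,338,356,1,True),r) for r in (184,188,192,196,200,204,207)]
ps=np.load("ps.npy");c,s=np.cos(ps[2]),np.sin(ps[2]);Rt=np.array([[c,s],[-s,c]])
a=(px2w(w,ri,.05)[:,:2]-ps[:2])@Rt.T*1000; b=(px2w(w,fe,.028)[:,:2]-ps[:2])@Rt.T*1000
print("rack face\n",a,"\nfence face\n",b)
pa=np.polyfit(a[:,1],a[:,0],1);pb=np.polyfit(b[:,1],b[:,0],1);print(pa,pb,"gap at -158",np.polyval(pb,-190)-np.polyval(pa,-190))
E
```

```text
rack face
 [[  -3.87  -44.37]
 [  -3.93  -48.66]
 [  -4.04  -70.81]
 [  -4.03  -75.37]
 [  -4.01  -91.27]
 [  -4.01  -94.13]
 [  -4.08  -98.95]
 [  -4.59 -150.2 ]
 [  -4.76 -153.47]] 
fence face
 [[  -3.09 -177.72]
 [  -3.25 -182.62]
 [  -3.35 -187.57]
 [  -3.47 -192.57]
 [  -3.5  -197.62]
 [  -3.32 -202.72]
 [  -3.15 -206.58]]
[ 0.01 -3.47] [ 0.  -2.6] gap at -158 1.5747045328537852
```

The short-fence end is tight: the rack's edge lines up with the fence exactly as the parallax predicts. The long side measures 0.5–1.5 mm open at the near end, which is about the measuring limit. A second gentle square press on the long side will settle it.

```bash
python3 -m jog '[[[10,-8,0,-0.17],[20,-16,0,-0.35],[30,-24,0,-0.52],[40,-32,0,-0.7],[50,-40,0,-0.87],[60,-47,0,-1.05],[70,-55,0,-1.22],[80,-63,0,-1.4],[91,-71,0,-1.573],[91,-71,0,-1.573],[91,-71,30,-1.573],[91,-71,80,-1.573],[91,-71,130,-1.573],[91,-71,165,-1.573],[91,-71,178,-1.573],[91,-71,178,-1.573],[91,-71,178,-1.573]]]' 60
python3 look.py 19
```

```text
time_s: 25.48
ee_pos: [0.5357, 0.1308, 0.0116]
tcp_rot: [[-0.998, -0.064, -0.004], [-0.064, 0.998, -0.013], [0.005, -0.013, -1.0]]
wrist_force: [-0.2, 0.3, 1.0]
grip_width: 0.0599
ee stopframe [-0.1044 -0.0815] [0.5353 0.131  0.0114] [-0.9979 -0.0646 -0.0039] 0.03049950497184085
```

View pics/s19.png

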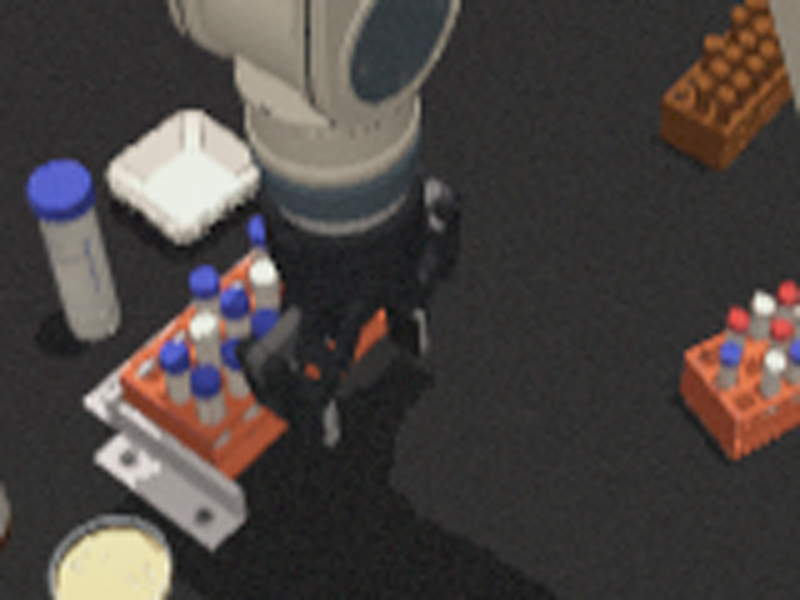

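View pics/w19.png

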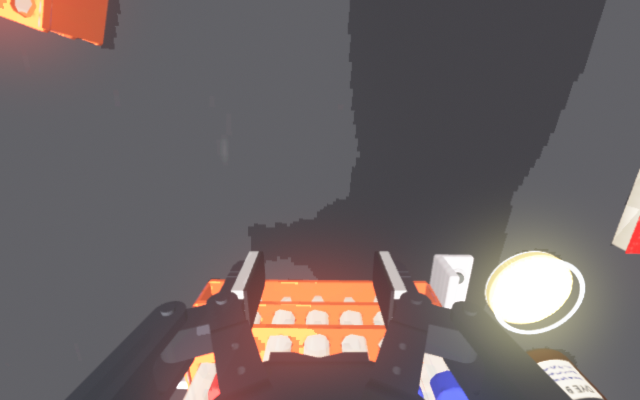

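```bash
python3 -m jog '[[[0,0,10,0],[0,0,18,0],[0,0,18,0],[-6,0,18,0],[-12,0,18,0],[-16,0,18,0],[-19,0,18,0],[-21,0,18,0],[-22,0,18,0],[-23,0,18,0],[-24,0,18,0]]]' 60
python3 -m jog '[[[-1,0,0,0],[-2,0,0,0],[-3,0,0,0],[-3,0,0,0]]]' 60
```

```text
time_s: 27.0
ee_pos: [0.5588, 0.1322, -0.0067]
tcp_rot: [[-0.998, -0.065, -0.005], [-0.065, 0.998, -0.013], [0.005, -0.013, -1.0]]
wrist_force: [-1.4, 0.3, 1.8]
grip_width: 0.0602
time_s: 27.5
ee_pos: [0.5594, 0.1324, -0.0069]
tcp_rot: [[-0.998, -0.065, -0.009], [-0.065, 0.998, -0.014], [0.01, -0.013, -1.0]]
wrist_force: [-11.8, -0.9, 7.1]
grip_width: 0.0599
```

Blocked at the same fence distance, with 12 N. I'll back off, rise, retreat and do a final check.

```bash
python3 -m jog '[[[10,0,0,0],[20,0,0,0],[30,0,0,0],[30,0,-40,0],[30,0,-90,0],[30,-30,-150,0],[30,-80,-190,0],[30,-120,-200,0],[30,-160,-200,0],[30,-160,-200,0]]]' 60
python3 look.py 20
python3 - <<'E'
from fit import *
np.set_printoptions(precision=4,suppress=True)
t=imaging.grab_frame("top");w=imaging.grab_frame("wrist")
save(t,"tt20.png")
ps=np.load("ps.npy");q=w2px(w,[np.r_[ps[:2],.028]]);print(q)
E
```

```text
time_s: 28.75
ee_pos: [0.5415, -0.0288, 0.1956]
tcp_rot: [[-0.998, -0.061, -0.008], [-0.061, 0.998, -0.014], [0.009, -0.014, -1.0]]
wrist_force: [0.4, 0.4, -0.4]
grip_width: 0.0602
ee stopframe [-0.109  -0.2386] [ 0.5412 -0.026   0.1954] [-0.9979 -0.0646 -0.0089] -0.25877536984842
[[501.3739 261.1296]]
```

View pics/s20.png

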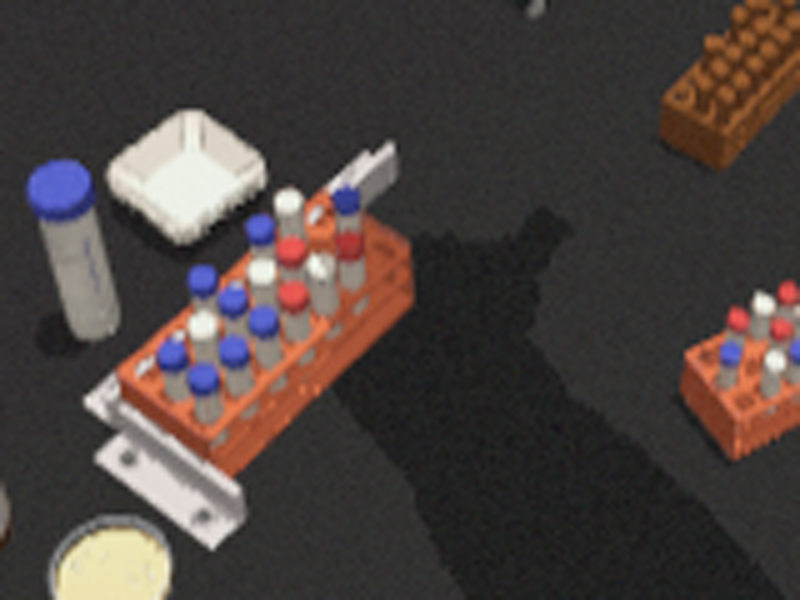

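View pics/t20.png

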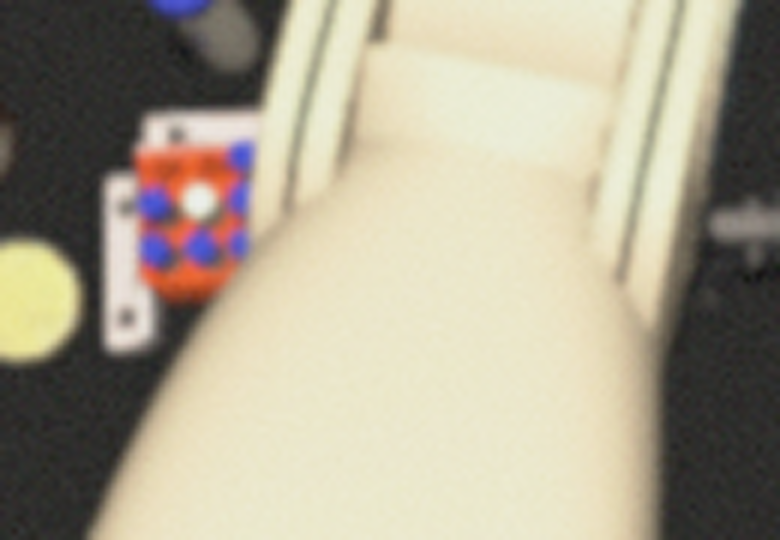

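View pics/w20.png

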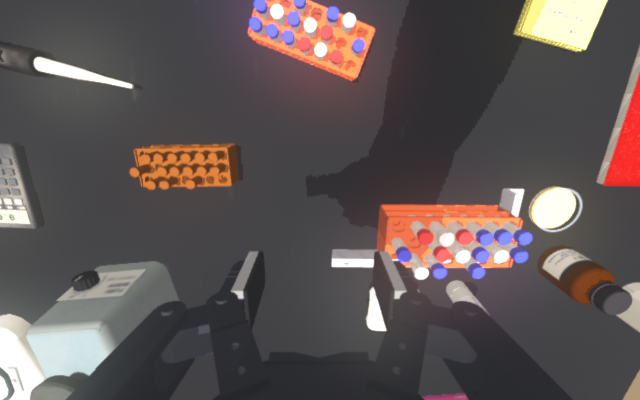

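```bash
python3 - <<'E'
from h import *
s=robot.read_state();print(s["time_s"],s["wrist_force"])
print(robot.finish_job())
E
```

```text
29.0 [ 0.34823604 -1.38987464  0.01172513]
the job is handed in; nothing more can be done
None
```

The large orange rack is in the inner corner of the stop, with one long side along the long fence and one end against the short fence. I handed the job in at 29.0 s with the gripper about 200 mm up, touching nothing.

**How it was done:** I pushed the near long side with two spread fingers until it was blocked at 7–13 N. I then pushed the end along the fence until it was blocked at about 20 N, and finished with a second square press on the long side, about 12 N.

**First push missed:** the fingertips measured about 28 mm behind the reported TCP, not 8 mm ahead as stated. On the first pass they went above the rack's frame and between the tubes, without moving anything. I measured the tips from two cameras, lowered accordingly and repeated the push.

**Last checks:**
- **Short fence:** the rack's end lined up with the fence in the wrist picture taken before the final press. The scene pictures showed no shift along the fence afterwards.
- **Long fence:** before the final press I measured a gap of about 0.5–1.5 mm at the near end, close to the measuring limit. I did not measure it again, but the press was blocked and the pictures show the side on the fence.
- **Disagreement:** my overlay of the ideal docked position was off by about 1 px (3 mm) from above, and 2–3 px (about 5 mm) at the end in the scene view. I put this down to a small error in my fit of the stop and relied on contact instead.
- **Other things:** everything visible in the last pictures looked unmoved, and all the tubes are in place.

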